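# Put the plate and the chopping board away in the dowel rack

## Task

Put the washing-up away on edge in the wooden dowel rack: the round green plate in one of the free narrow slots and the thick chopping board in the wide slot at the end of the row. Each must stand upright on both rails, centred front to back, lowered in gently (not dropped) and let go. Leave the saucers in their slots, and leave the bowl, the jars and the tongs standing where they are.

Things in the scene. Friction and masses are not known exactly. Their poses are not given: they have to be found in the camera images.
- rack: Beech dowel plate rack, does not move. Origin on the slab under its middle, z up, y along the row of slots, any yaw. Two rails 175 long in y, 20 wide, centred at x = -45 and 45, tops at z = 24, open between. On each, six upright 9 mm dowels, tips at z = 100, at y = -73.5, -34.5, -7.5, 19.5, 46.5, 73.5: one wide slot (30 clear) at the -y end, four narrow (18 clear).
- slot_wide (a point): Middle of the wide slot (rack y = -54), half-way between the rails, level with their tops, 24 mm above the slab; axes as the rack's. Flat things stand on edge across both rails with their faces square to y.
- slot_n1 (a point): The same for the free narrow slot next to the wide one (rack y = -21), 18 mm clear between dowels.
- slot_n3 (a point): The same for the other free narrow slot (rack y = 33), between the two saucers.
- plate_center (a point): Centre of the round green ceramic plate, 160 mm across, rim 8 thick, about 0.36 kg; z is its axis, eating face at z = 4, and a foot 88 across stands out of the back to z = -7. It starts on edge on the slab beyond the bowl as seen from the robot, leaning back about 30 deg on the bowl's rim, x pointing up the slope. Standing in a slot its centre is 96 mm above the slab.
- board_center (a point): Centre of the wooden chopping board, 190 (x) by 130 (y) by 20 (z) mm, about 0.33 kg, faces alike; held by one end it swings easily between the fingers. It starts on a short edge on the slab beyond the mortar as seen from the robot, leaning back about 26 deg on the mortar's rim, x pointing up the slope. Too thick for a narrow slot. Seated on a short edge its centre is 119 mm above the slab (long edge 89).
- mortar: Heavy granite mortar, 144 mm across, 100 high, does not move; origin under its middle, x towards the board. A stone pestle in it sticks out on the -y side to about 130 mm above the slab.
- bowl_rim (a point): Centre of the mouth of the open steel mixing bowl, 220 mm across, 90 high, 0.5 kg, loose on the slab; x towards the plate.
- saucer_a_center (a point): Centre of a white saucer, 110 mm across, 8 thick, on edge in the rack's narrow slot at y = 6; its top is 121 mm above the slab.
- saucer_b_center (a point): The same for the second white saucer, in the narrow slot at y = 60.
- tongs_mid (a point): Middle of the aluminium tongs lying on the slab at one side of the work, 230 mm long along x, 50 wide, 26 high; 8 mm above the slab.
- jar1_mid (a point): Middle, half-way up, of an empty glass jar, 56 mm across, 100 high, standing loose on the white plastic turntable (220 across, floor 20 above the slab, turns freely) at one side of the work.
- jar2_mid (a point): Middle, half-way up, of an empty glass jar, 62 mm across, 85 high, standing loose on the white plastic turntable (220 across, floor 20 above the slab, turns freely) at one side of the work.
- jar3_mid (a point): Middle, half-way up, of an empty glass jar, 56 mm across, 100 high, standing loose on the white plastic turntable (220 across, floor 20 above the slab, turns freely) at one side of the work.
- jar4_mid (a point): Middle, half-way up, of an empty glass jar, 62 mm across, 85 high, standing loose on the white plastic turntable (220 across, floor 20 above the slab, turns freely) at one side of the work.
There are look-alikes about, which are no part of the job. What is shaped like the part that bears plate_center but orange, purple or red is not meant.

How it is judged:
At the end, for the whole second after the job is handed in: Plate in a free narrow slot (9 mm off mid-slot, 20 mm front to back), board on edge in the wide slot (12, 30 mm), both seated (5 mm), within 0.25 rad of square, at rest, released. Saucers (15 mm), bowl (60 mm), jars (40 mm), tongs (30 mm) still in place, upright ((y of plate_center in the frame of rack between -0.03 and -0.012 m or y of plate_center in the frame of rack between 0.024 and 0.042 m) and z of plate_center in the frame of rack between 0.091 and 0.101 m and x of plate_center in the frame of rack between -0.02 and 0.02 m and angle between the z axis of each of plate_center, board_center, saucer_a_center, saucer_b_center and the y axis of rack, either way round below 0.25 rad and linear speed of each of plate, board below 0.02 m/s and angular speed of each of plate, board below 0.2 rad/s and y of board_center in the frame of rack between -0.066 and -0.042 m and x of board_center in the frame of rack between -0.03 and 0.03 m and ((angle between board_center's own x axis and vertical below 0.25 rad and z of board_center in the frame of rack between 0.114 and 0.124 m) or (angle between board_center's own y axis and vertical below 0.25 rad and z of board_center in the frame of rack between 0.084 and 0.094 m)) and distance of each of saucer_a_center, saucer_b_center from where it was at the start of the episode below 0.015 m and angle between bowl_rim's own z axis and vertical below 0.1 rad and distance of bowl_rim from where it was at the start of the episode below 0.06 m and distance of tongs_mid from where it was at the start of the episode below 0.03 m and angle between each of jar1_mid, jar2_mid, jar3_mid, jar4_mid's own z axis and vertical below 0.2 rad and distance of each of jar1_mid, jar2_mid, jar3_mid, jar4_mid from where it was at the start of the episode below 0.04 m); the robot touches nothing.
It fails at once if the green plate or the board is dropped into the rack (faster than 0.5 m/s low over it) or knocks hard on the rack or the slab (over 90 N) ((horizontal distance between plate_center and rack below 0.09 m and z of plate_center in the frame of rack below 0.125 m and linear speed of plate above 0.5 m/s) or (horizontal distance between board_center and rack below 0.09 m and z of board_center in the frame of rack below 0.148 m and linear speed of board above 0.5 m/s) or contact force between any of plate, board and rack above 90 N or contact force between plate and table above 90 N).
It fails at once if a saucer comes out of its slot (distance of any of saucer_a_center, saucer_b_center from where it was at the start of the episode above 0.03 m).
It fails at once if the bowl is tipped over or pushed more than 80 mm (angle between bowl_rim's own z axis and vertical above 0.5 rad or distance of bowl_rim from where it was at the start of the episode above 0.08 m).
It fails at once if a jar is tipped or pushed more than 50 mm (angle between any of jar1_mid, jar2_mid, jar3_mid, jar4_mid's own z axis and vertical above 0.4 rad or distance of any of jar1_mid, jar2_mid, jar3_mid, jar4_mid from where it was at the start of the episode above 0.05 m).
It fails at once if the tongs are pushed more than 40 mm (distance of tongs_mid from where it was at the start of the episode above 0.04 m).
It also fails if it takes over 64 s, if anything falls off the work surface, if the arm or the gripper's body presses on something with over 40 N, if the wrist force passes 120 N, or if a joint passes its speed limit or range.

## Robot

A 6-joint arm with a two-finger parallel gripper is mounted at the origin on the work surface. World frame = base frame: x ahead of the robot, y to its left, z up, the work surface at z = 0. Lengths are in m, angles in rad, forces in N, time in s.
With the tool pointing down it reaches from about 0.25 to 0.85 m from the base axis. Payload 12.5 kg.
Tool frame: the origin (TCP) lies between the finger pads; the fingertips stand 11 mm ahead of it and the grasp point (between the pads) lies 8 mm behind it; x points along the fingers, z is the direction in which the jaws open and shut, and the axes are right-handed (so a half turn about x gives the same grasp; the last joint's range is limited). The gripper opens to 93 mm and grips with 3 to 60 N. Pads are 15 mm wide; open, the fingers measure 128 mm over their backs; the gripper's body (75 mm by 188 mm) begins 65 mm behind the grasp point.
Start: joints at [1.223, 0.351, 1.652, -0, 1.139, -0.085], TCP at [0.143, 0.531, 0.23] pointing down, gripper open.
Joint ranges: [-2.75, 2.75], [-0.79, 2.1], [0.01, 2.65], [-1.57, 4.71], [0.07, 3.14], [-2.87, 2.87]. Speed limits (rad/s): [2.22, 2.22, 2.79, 3.14, 3.14, 3.14].

## Interface

Orientations are given as a unit quaternion [w, x, y, z].
In Python, from workcell import arm gives the robot as it stands. The module is installed in compiled form; this text tells all that it offers.
- The arm moves only by the tool move_arm, never from a script. Its argument "plan" is a list of rows, each a list of 3 entries, a list of its own where there are three numbers: the opening, from -1 (shut) to 1 (fully open), then the shift along the tool's x, y, z in cm, then the turn, a rotation vector about the tool's x, y, z in degrees. A call has 1 to 8 rows; each row is the pose to reach, as a shift and turn from the pose commanded when the call began, along the tool's axes at that moment; what a row does not reach only later rows make up. A row lasts 1/8 s, in which the tool goes at most 62.5 mm and 10.7 degrees, less where a joint would pass 70% of its speed; a pose out of reach is approached as far as the arm can. A call with a gripper value outside its range is refused whole. The fingers move at their own pace and stop on an object; "grip_force" is the grip in N (left out, the last holds). Time passes only in rows, so rows that repeat a pose let the fingers close. It gives the time, the measured TCP pose, the force and the opening at its end, in the units of the state.
- arm.observe(): the state, without advancing time (a new reading comes with each control period).
- arm.camera(name): name is "side" or "top" or "wrist"; returns a dict with "pixels" (480x640x3 uint8, red, green, blue), "vertical_fov" (degrees; the focal length in pixels is half the picture's height over the tangent of half this angle, whatever the lens; pixels are square), "cx", "cy" (the principal point, pixels), "k1" (the pictures are not rectified: a ray, as slopes to the right and down, at radius r is drawn at 1 + k1 r^2 times it, then the intrinsics apply), "world_to_cam" (4x4, takes a point from world to camera coordinates). Camera axes: x right, y up, looking along -z (the intrinsics and any distortion apply to the point x, -y, -z); pixel columns grow to the right and rows downward; lengths in m; the calibration is good to about 2 mm. A picture is of the moment at which its call begins. There is no depth.
- arm.close_job(): hands the job in, once; it reports no verdict.
The state is a dict: "t": time; "joints": joint angles; "joint_velocities": joint speeds; "effort": joint torques, N m; "ee_pos": TCP position; "tcp_rot": TCP orientation; "ft_force": force on the tool from outside, world axes, zero at the start; "ft_torque": the same for the moment, N m; "opening": finger opening in m.
Only numpy, scipy, OpenCV 4.12 (cv2) and the standard library are available. Lean on these libraries where they do the work, as an engineer would, in place of code of your own. Each camera call takes 0.05 s, during which the arm holds its last target.

## Working session

There is one attempt and no reset: what is moved stays moved. The work goes in short steps, Python scripts to look and compute and a tool call to move; the robot and the scene stay as the last step left them, time stands still between calls to the robot, and variables do not carry over. Pictures are saved under pics/ and viewed, and the job is handed in when it is done.

Besides the shell and the picture viewer there is one more tool, called after "Request:" by a JSON object that holds its "name" and its "arguments". move_arm: Moves the arm, as the interface text tells. Its arguments: {"type":"object","properties":{"plan":{"type":"array"},"grip_force":{"type":"number"}},"required":["plan"]}

```bash
mkdir -p pics
cat > h.py <<'E'
import numpy as np, cv2, json, pickle
def snap(arm,name,fn):
    c=arm.camera(name); cv2.imwrite(f'pics/{fn}.png',c['pixels'][:,:,::-1]); pickle.dump(c,open(f'pics/{fn}.pkl','wb')); return c
def load(fn): return pickle.load(open(f'pics/{fn}.pkl','rb'))
def K(c):
    f=240/np.tan(np.radians(c['vertical_fov'])/2); return np.array([[f,0,c['cx']],[0,f,c['cy']],[0,0,1.]])
def proj(c,P):
    P=np.atleast_2d(P).astype(float); W=np.array(c['world_to_cam']); q=P@W[:3,:3].T+W[:3,3]
    s=np.c_[q[:,0],-q[:,1]]/(-q[:,2:3]); r2=(s**2).sum(1,keepdims=True); s=s*(1+c['k1']*r2)
    k=K(c); return s*k[0,0]+[c['cx'],c['cy']]
def ray(c,uv):
    uv=np.atleast_2d(uv).astype(float)
    k=K(c); d=(uv-[c['cx'],c['cy']])/k[0,0]; s=d.copy()
    for _ in range(50): s=d/(1+c['k1']*(s**2).sum(1,keepdims=True))
    W=np.array(c['world_to_cam']); R=W[:3,:3]; o=-R.T@W[:3,3]
    v=np.c_[s[:,0],-s[:,1],-np.ones(len(s))]@R; return o,v/np.linalg.norm(v,axis=1,keepdims=True)
def onz(c,uv,z):
    o,v=ray(c,uv); return o+v*((z-o[2])/v[:,2:3])
E
python3 - <<'E'
from workcell import arm
from h import *
for n in ['side','top','wrist']:
    c=snap(arm,n,n+'0'); W=np.array(c['world_to_cam']); print(n,c['vertical_fov'],c['cx'],c['cy'],c['k1'],(-W[:3,:3].T@W[:3,3]).round(3),(-W[2,:3]).round(2))
print(arm.observe())
E
```

```text
side 48.7874777865402 313.3194584165715 240.51266474204857 -0.0643296229727165 [ 1.000e-03 -1.056e+00  1.029e+00] [ 0.35  0.7  -0.63]
top 46.10304247672429 319.88908835866977 239.55672138161518 -0.16488950058588628 [0.294 0.016 1.639] [ 0.13 -0.   -0.99]
wrist 62.0135462977655 325.0130014359521 239.01741543758794 -0.03753529718908083 [0.079 0.548 0.383] [ 0.23 -0.06 -0.97]
{'t': 0.15, 'joints': array([ 1.22341185e+00,  3.51095665e-01,  1.65226310e+00, -3.81844002e-06,
        1.13909263e+00, -8.46397640e-02]), 'joint_velocities': array([-0.00013551,  0.00034174, -0.00050541, -0.00079309, -0.00198251,
       -0.00137709]), 'effort': array([ 1.80872521e-04, -4.97459865e+01, -2.85341960e+01,  6.99261460e-02,
        2.45695602e-02, -4.64556308e-05]), 'ee_pos': array([0.14276505, 0.53089065, 0.22923961]), 'tcp_rot': array([ 0.56093348, -0.43035925,  0.56144358,  0.43002982]), 'ft_force': array([-0.02030745, -0.67276981, -0.61889231]), 'ft_torque': array([-0.00408631,  0.00631688,  0.05048387]), 'opening': 0.09285081385654967}
```

View pics/side0.png

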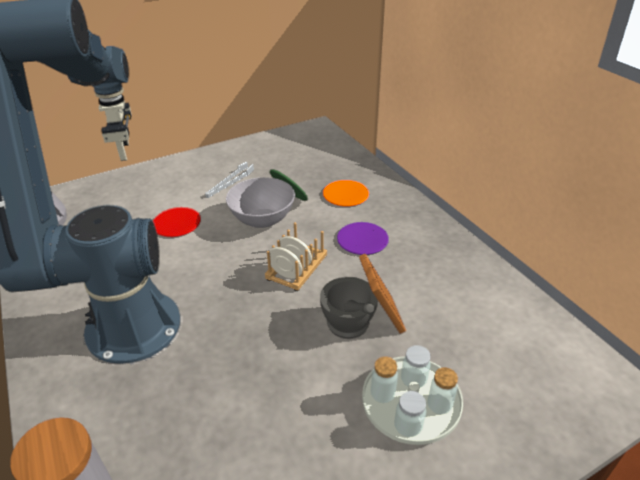

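View pics/top0.png

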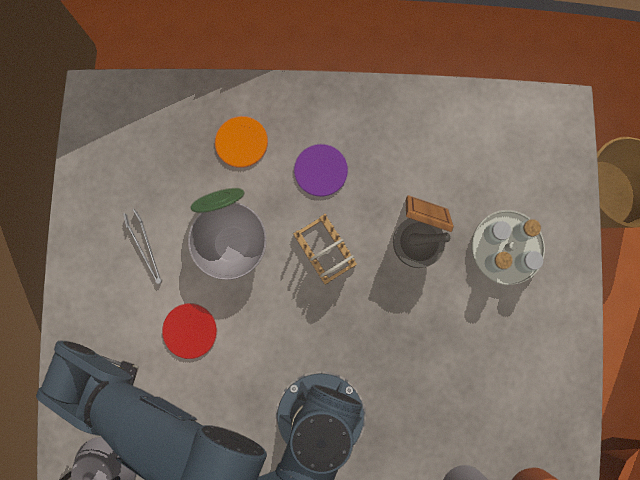

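View pics/wrist0.png

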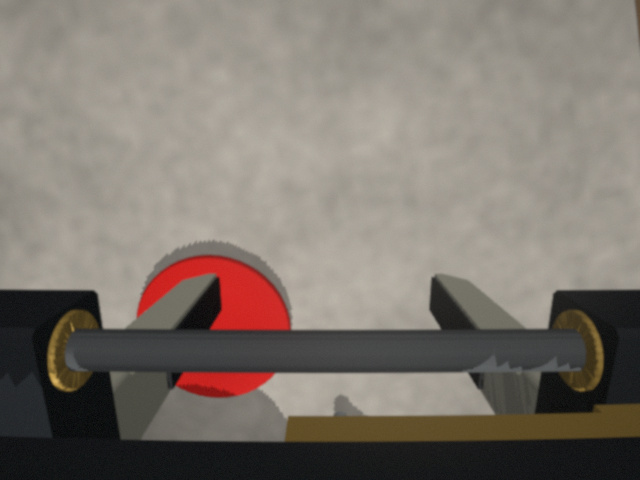

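Candidates in the top view: green, leaning on the bowl, at (218,200), side (288,184); orange at (241,142); purple at (321,170); red at (190,331). Only the green one leans on the bowl rim, so it's the one meant. I'll confirm it in an enlarged crop.

Run:
```python
import cv2
t=cv2.imread('pics/top0.png'); s=cv2.imread('pics/side0.png')
a=cv2.resize(t[175:295,110:270],(800,600),interpolation=cv2.INTER_CUBIC); cv2.imwrite('pics/c1.png',a)
a=cv2.resize(t[180:300,285:445],(800,600),interpolation=cv2.INTER_CUBIC); cv2.imwrite('pics/c2.png',a)
a=cv2.resize(s[150:345,190:450],(800,600),interpolation=cv2.INTER_CUBIC); cv2.imwrite('pics/c3.png',a)
```

```text
(no output)
```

View pics/c1.png

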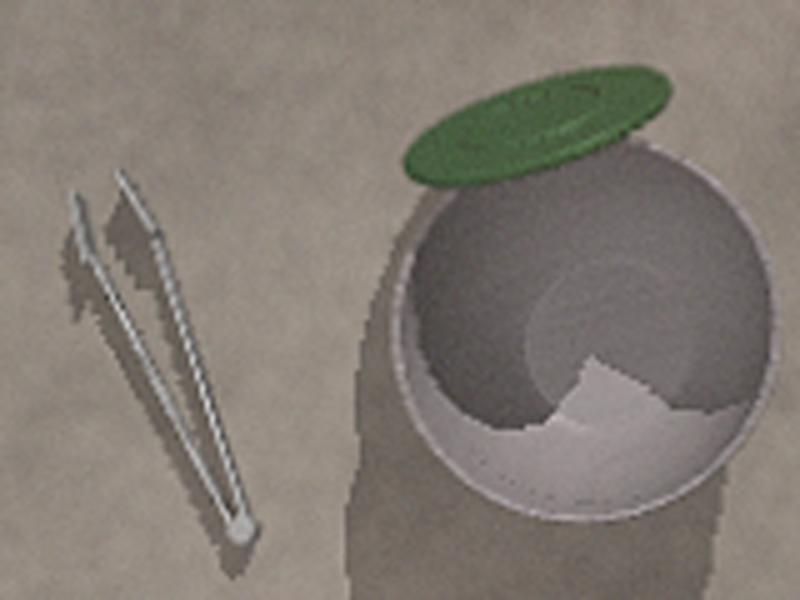

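View pics/c2.png

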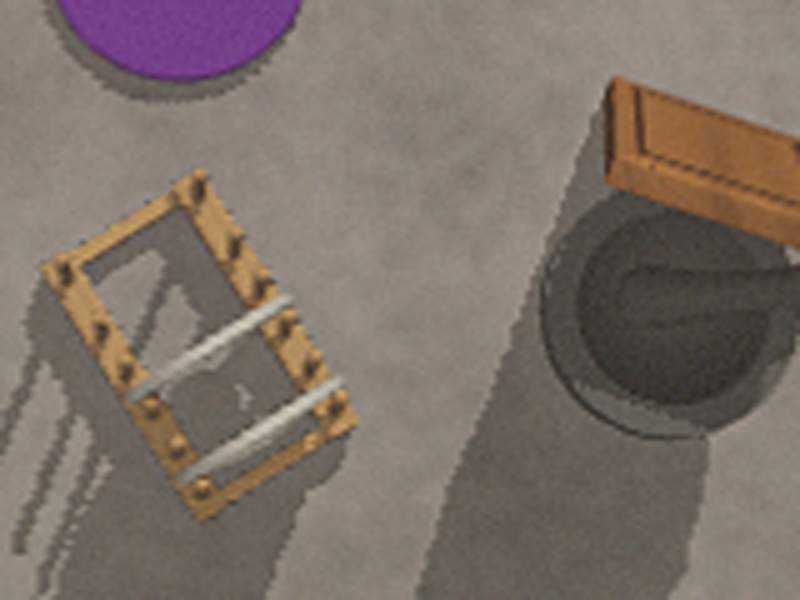

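View pics/c3.png

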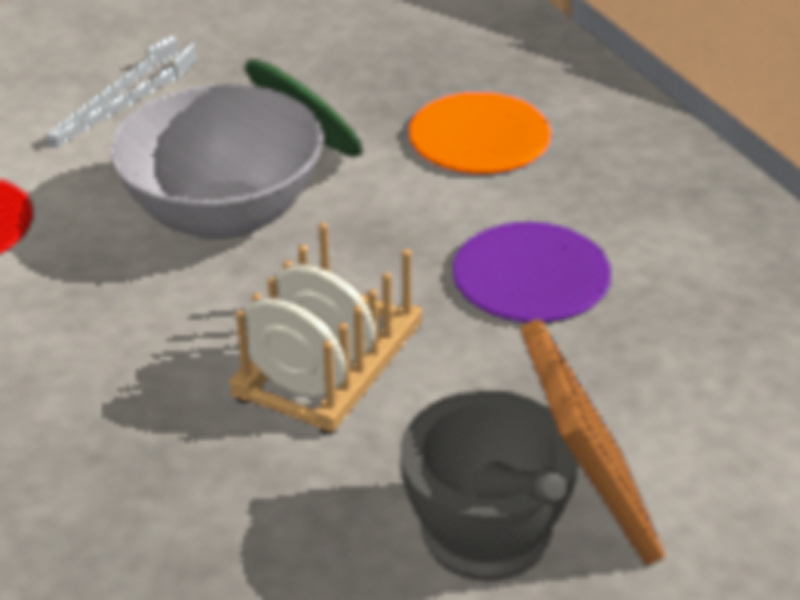

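```bash
cat > m.py <<'E'
from h import *
def tri(c1,p1,c2,p2):
    o1,v1=ray(c1,p1);o2,v2=ray(c2,p2);v1=v1[0];v2=v2[0]
    A=np.c_[v1,-v2];t=np.linalg.lstsq(A,o2-o1,rcond=None)[0]
    a=o1+v1*t[0];b=o2+v2*t[1];return (a+b)/2,np.linalg.norm(a-b)
E
python3 - <<'E'
from m import *
t=load('top0');s=load('side0')
P={}
for n,c in [('t',t),('s',s)]:
    hsv=cv2.cvtColor(c['pixels'],cv2.COLOR_RGB2HSV)
    m=cv2.inRange(hsv,(45,70,20),(85,255,255))
    cs,_=cv2.findContours(m,cv2.RETR_EXTERNAL,cv2.CHAIN_APPROX_NONE)
    k=max(cs,key=cv2.contourArea); e=cv2.fitEllipse(k); P[n]=e; print(n,cv2.contourArea(k),e,cv2.boundingRect(k))
c,err=tri(t,P['t'][0],s,P['s'][0]); print('plate',c,err)
# major axis ends in top at z of centre
e=P['t']; a=np.radians(e[2]); d=np.array([-np.sin(a),np.cos(a)])*e[1][1]/2
A=onz(t,np.array([e[0]+d,e[0]-d]),c[2]); print(A, np.linalg.norm(A[0]-A[1]), 'yaw of width',np.degrees(np.arctan2(*(A[0]-A[1])[[1,0]])))
# bowl rim: crop pts circle (crop1 scale5 offset 110,175)
pts=np.array([[395,330],[775,320],[585,520],[470,480],[700,480],[715,200]])/5+[110,175]
B=onz(t,pts-0.4,0.09); 
x=np.linalg.lstsq(np.c_[2*B[:,:2],np.ones(len(B))],(B[:,:2]**2).sum(1),rcond=None)[0]; print('bowl',x[:2],np.sqrt(x[2]+x[0]**2+x[1]**2)); u=c[:2]-x[:2]; print('dir',np.degrees(np.arctan2(u[1],u[0])),np.linalg.norm(u))
# rack dowels tips from crop2
L=np.array([[65,265],[100,327],[124,368],[150,405],[176,442],[203,485]])/5+[285,180]-.4
R=np.array([[200,182],[234,242],[260,282],[285,322],[310,362],[337,402]])/5+[285,180]-.4
Y=np.array([-73.5,-34.5,-7.5,19.5,46.5,73.5])/1000
for z in (0.1,0.09):
    W=onz(t,np.r_[L,R],z)[:,:2]
    M=np.r_[np.c_[-.045+0*Y,Y],np.c_[.045+0*Y,Y]]
    # which sign x: rack -y points up image; right-handed
    for sg in (1,-1):
        m=M*[sg,1]; mc=m-m.mean(0);wc=W-W.mean(0); U,S,V=np.linalg.svd(mc.T@wc); Rm=(U@V).T
        print(z,sg,np.linalg.det(Rm),W.mean(0)-0,np.degrees(np.arctan2(Rm[1,0],Rm[0,0])),np.abs(wc-mc@Rm.T).max(), S.sum()/ (mc**2).sum())
E
```

```text
t 665.0 ((216.64547729492188, 200.0070343017578), (15.710238456726074, 54.24614334106445), 72.57450866699219) (191, 189, 53, 23)
s 195.5 ((288.8045654296875, 184.4897918701172), (9.006865501403809, 42.83391189575195), 129.4341278076172) (271, 170, 36, 30)
plate [0.60600028 0.31086553 0.07304369] 0.0057650747771866365
[[0.57780942 0.38491911 0.07304369]
 [0.62872084 0.23889052 0.07304369]] 0.15464903254546217 yaw of width 109.2206012219905
bowl [0.48483496 0.27470599] 0.10516187490761844
dir 16.616759496581356 0.12644582019598144
0.1 1 -0.9999999999999993 [ 0.47331207 -0.00059835] -56.35799257648588 0.0037030470275574226 0.969655882782475
0.1 -1 0.9999999999999993 [ 0.47331207 -0.00059835] 123.64200742351413 0.0037030470275574226 0.969655882782475
0.09 1 -0.9999999999999998 [ 0.47447991 -0.00070439] -56.3579925764859 0.0033353287309988017 0.9759545375904893
0.09 -1 0.9999999999999998 [ 0.47447991 -0.00070439] 123.64200742351413 0.0033353287309988017 0.9759545375904893
```

```bash
cat >> m.py <<'E'
from scipy.spatial.transform import Rotation as Ro
def rot(q): return Ro.from_quat([q[1],q[2],q[3],q[0]])
def frame(xdir,zdir):
    x=np.array(xdir,float);x/=np.linalg.norm(x);z=np.array(zdir,float);z-=x*(z@x);z/=np.linalg.norm(z)
    return Ro.from_matrix(np.c_[x,np.cross(z,x),z])
def go(st,p,R,cmd=None):
    """shift cm, turn deg from state pose (or cmd=(p,R)) to TCP p,R"""
    p0,R0=(st['ee_pos'],rot(st['tcp_rot'])) if cmd is None else cmd
    s=R0.inv().apply(np.array(p)-p0)*100; w=np.degrees((R0.inv()*R).as_rotvec()); return s.round(2),w.round(1)
E
python3 - <<'E'
from m import *
from workcell import arm
st=arm.observe(); R=rot(st['tcp_rot']); print(R.as_matrix().round(3))
# wrist cam in tool frame
c=load('wrist0'); W=np.array(c['world_to_cam']); o=-W[:3,:3].T@W[:3,3]
print('cam in tool',R.inv().apply(o-st['ee_pos']).round(4), 'look',R.inv().apply(-W[2,:3]).round(3),'right',R.inv().apply(W[0,:3]).round(3))
E
```

```text
[[-0.    -0.966  0.26 ]
 [-0.001  0.26   0.966]
 [-1.     0.    -0.001]]
cam in tool [-0.1534  0.0657 -0.0006] look [ 0.971 -0.238  0.   ] right [-0. -0.  1.]
```

Run:
```python
from m import *
from workcell import arm
st=arm.observe()
C=np.array([.606,.311,.0713]); u=np.array([np.cos(np.radians(18)),np.sin(np.radians(18)),0]); k=np.array([0,0,1.]); t=np.radians(30)
up=-np.sin(t)*u+np.cos(t)*k; n=np.cos(t)*u+np.sin(t)*k
R=frame(-up,n)
print(C+.2*up, go(st,C+.2*up,R))
```

```text
[0.51089435 0.2800983  0.24450508] (array([ -1.52, -42.06, -14.66]), array([ 55.6, -27.5, -14.9]))
```

Request:
{"name": "move_arm", "arguments": {"plan": [[0.6,[-1.5,-42,-14.7],[55.6,-27.5,-14.9]],[0.6,[-1.5,-42,-14.7],[55.6,-27.5,-14.9]],[0.6,[-1.5,-42,-14.7],[55.6,-27.5,-14.9]],[0.4,[-1.5,-42,-14.7],[55.6,-27.5,-14.9]],[0.4,[-1.5,-42,-14.7],[55.6,-27.5,-14.9]],[0.3,[-1.5,-42,-14.7],[55.6,-27.5,-14.9]],[0.3,[-1.5,-42,-14.7],[55.6,-27.5,-14.9]],[0.3,[-1.5,-42,-14.7],[55.6,-27.5,-14.9]]], "grip_force": 30}}

```text
t: 1.15
ee_pos: [0.5125, 0.2777, 0.2446]
tcp_rot: [0.856, -0.077, 0.494, 0.134]
ft_force: [-0.0, -0.2, -0.2]
opening: 0.0604
```

Run:
```python
from workcell import arm
from h import *
snap(arm,'wrist','w1'); snap(arm,'top','t1')
```

```text
(no output)
```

View pics/w1.png

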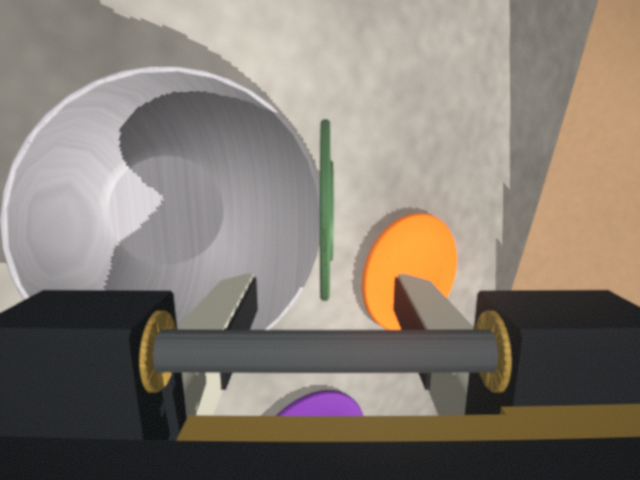

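View pics/t1.png

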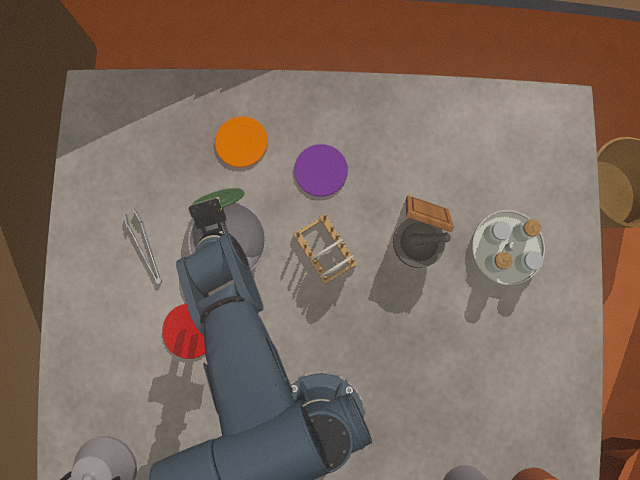

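Run:
```python
from m import *
from workcell import arm
st=arm.observe(); c=load('w1'); R=rot(st['tcp_rot'])
hsv=cv2.cvtColor(c['pixels'],cv2.COLOR_RGB2HSV); m=cv2.inRange(hsv,(45,50,20),(85,255,255))
ys,xs=np.where(m>0); print(xs.min(),xs.max(),ys.min(),ys.max())
for y in (130,145,160,210,240,270,290): q=np.where(m[y]>0)[0]; print(y,q.min(),q.max())
col=325
o,v=ray(c,[[col,ys.min()-.3],[col,ys.max()+.3]]); O=R.inv().apply(o-st['ee_pos']); V=R.inv().apply(v); print('O',O,V)
a=np.arctan2(V[:,1],V[:,0]); h=abs(a[0]-a[1])/2; mid=a.mean(); d=.080/np.sin(h)
C=O[:2]+d*np.array([np.cos(mid),np.sin(mid)]); print('plate centre in tool (x,y)',C,'world',st['ee_pos']+R.apply([C[0],C[1],0]), 'axis',R.as_matrix()[:,2], 'x',R.as_matrix()[:,0])
# z offset at plate edge depth
for cc in (320,334): 
    o,v=ray(c,[[cc,210]]); V=R.inv().apply(v)[0]; print(cc, O[2]+V[2]/V[0]*(C[0]-.08-O[0]),O[2]+V[2]/V[0]*(C[0]-O[0]))
print(st['ee_pos'],st['joints'].round(3))
```

```text
4 635 120 476
130 321 328
145 321 329
160 321 329
210 320 332
240 321 332
270 321 329
290 321 328
O [-1.53500107e-01  6.30577929e-02 -7.60510854e-06] [[ 9.98723380e-01  5.04849292e-02  1.69744405e-03]
 [ 7.08817800e-01 -7.05391506e-01 -3.86456057e-04]]
plate centre in tool (x,y) [ 0.03103009 -0.00771645] world [0.52758049 0.27678388 0.21737786] axis [0.82433672 0.26606033 0.49968077] x [ 0.47546143  0.15367934 -0.86620961]
320 -0.0012037178552178824 -0.002119137688537278
334 0.002504608198538201 0.004427278024775811
[0.51045596 0.27935838 0.24425783] [ 0.453  0.198  1.917 -0.143  0.512  0.247]
```

Run:
```python
from m import *
from workcell import arm
st=arm.observe(); c=load('w1'); R=rot(st['tcp_rot'])
hsv=cv2.cvtColor(c['pixels'],cv2.COLOR_RGB2HSV); m=cv2.inRange(hsv,(45,50,20),(85,255,255))
k=max(cv2.findContours(m,0,1)[0],key=cv2.contourArea) 
q=[k for k in cv2.findContours(m,0,1)[0] if cv2.boundingRect(k)[0]>315 and cv2.contourArea(k)>500]
b=cv2.boundingRect(q[0]); print(b)
o,v=ray(c,[[325,b[1]-.5],[325,b[1]+b[3]-.5]]); O=R.inv().apply(o-st['ee_pos']); V=R.inv().apply(v)
a=np.arctan2(V[:,1],V[:,0]); h=abs(a[0]-a[1])/2; mid=a.mean(); d=.080/np.sin(h)
C=O[:2]+d*np.array([np.cos(mid),np.sin(mid)]); print('plate centre in tool (x,y)',C,'world',st['ee_pos']+R.apply([C[0],C[1],0]))
for cc in (320.5,329.5): 
    o,v=ray(c,[[cc,270]]); V=R.inv().apply(v)[0]; print(cc, O[2]+V[2]/V[0]*(C[0]-O[0]))
```

```text
(320, 120, 13, 180)
plate centre in tool (x,y) [0.20602745 0.001295  ] world [0.60801617 0.3122529  0.06579511]
320.5 -0.0039435716796675895
329.5 0.004564301309479883
```

Request:
{"name": "move_arm", "arguments": {"plan": [[0.2,[4,0.1,0],[0,0,0]],[0.2,[8,0.1,0],[0,0,0]],[0.2,[11,0.1,0],[0,0,0]],[0.2,[13,0.1,0],[0,0,0]],[0.2,[13.8,0.1,0],[0,0,0]],[0.2,[13.8,0.1,0],[0,0,0]]]}}

```text
t: 2.0
ee_pos: [0.5748, 0.3031, 0.1251]
tcp_rot: [0.855, -0.078, 0.494, 0.136]
ft_force: [0.2, 0.3, 0.2]
opening: 0.0558
```

Run:
```python
from workcell import arm
from h import *
snap(arm,'wrist','w2'); print(arm.observe()['ft_force'],arm.observe()['ee_pos'])
```

```text
[-1.06288216 -0.27612001  0.06614742] [0.57506863 0.30296314 0.12563148]
```

View pics/w2.png

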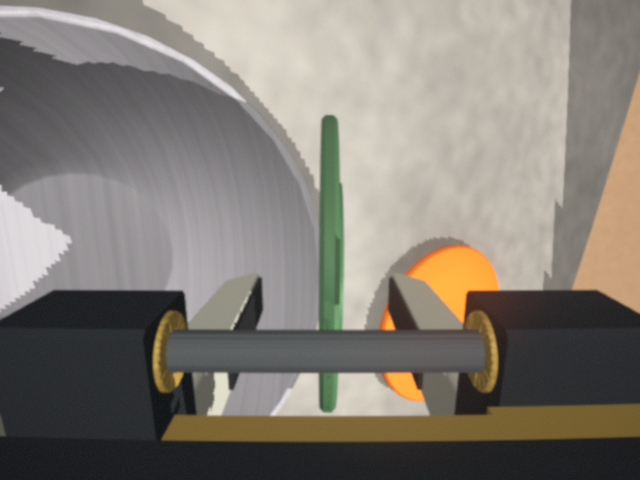

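Run:
```python
from m import *
from workcell import arm
st=arm.observe(); c=load('w2'); R=rot(st['tcp_rot'])
o,v=ray(c,[[328,114.5],[328,411.5]]); O=R.inv().apply(o-st['ee_pos']); V=R.inv().apply(v)
a=np.arctan2(V[:,1],V[:,0]); h=abs(a[0]-a[1])/2; mid=a.mean(); d=.080/np.sin(h)
C=O[:2]+d*np.array([np.cos(mid),np.sin(mid)]); print(C,'world',st['ee_pos']+R.apply([C[0],C[1],0]))
```

```text
[ 0.06563409 -0.00091017] world [0.60658646 0.31229216 0.06881372]
```

Request:
{"name": "move_arm", "arguments": {"plan": [[0.2,[0.4,0,0.05],[0,0,0]],[-0.4,[0.4,0,0.05],[0,0,0]],[-1,[0.4,0,0.05],[0,0,0]],[-1,[0.4,0,0.05],[0,0,0]],[-1,[0.4,0,0.05],[0,0,0]],[-1,[0.4,0,0.05],[0,0,0]],[-1,[0.4,0,0.05],[0,0,0]]], "grip_force": 40}}

```text
t: 2.92
ee_pos: [0.5782, 0.3032, 0.1222]
tcp_rot: [0.856, -0.078, 0.493, 0.136]
ft_force: [1.8, 0.5, -0.8]
opening: 0.0076
```

Run:
```python
from m import *
from workcell import arm
st=arm.observe(); p=st['ee_pos']; R0=rot(st['tcp_rot'])
print(go(st,p+R0.apply([0,0,.02]),R0))
print(go(st,p+R0.apply([0,0,.02])+[0,0,.15],R0))
psi=np.radians(33.6); R=frame([0,0,-1],[np.cos(psi),np.sin(psi),0])
print(go(st,[.53,.16,.30],R))
print(go(st,[.4925,.011,.30],R))
```

```text
(array([-0.,  0.,  2.]), array([0., 0., 0.]))
(array([-1.298e+01,  1.000e-02,  9.520e+00]), array([0., 0., 0.]))
(array([-19.91, -12.13,   1.12]), array([-15.3,  29.9,   4.1]))
(array([-24.01, -25.14,  -5.95]), array([-15.3,  29.9,   4.1]))
```

Request:
{"name": "move_arm", "arguments": {"plan": [[-1,[0,0,1],[0,0,0]],[-1,[-1.5,0,2.5],[0,0,0]],[-1,[-5,0,5],[0,0,0]],[-1,[-9,0,7.5],[0,0,0]],[-1,[-13,0,9.5],[0,0,0]],[-1,[-15.5,-3,7],[-4,7,1]],[-1,[-17.5,-6,5],[-8,15,2]],[-1,[-19,-9,3],[-11,22,3]]]}}

```text
t: 3.92
ee_pos: [0.5395, 0.1952, 0.3025]
tcp_rot: [0.729, -0.171, 0.635, 0.188]
ft_force: [0.4, -0.7, -4.8]
opening: 0.0078
```

Run:
```python
from m import *
from workcell import arm
st=arm.observe();print(st['ee_pos'],st['ft_force'],st['opening'])
psi=np.radians(33.6); R=frame([0,0,-1],[np.cos(psi),np.sin(psi),0])
print(go(st,[.4925,.011,.31],R))
```

```text
[0.53950392 0.19520416 0.30249726] [ 0.42428358 -0.65336927 -4.84730595] 0.007786503511539888
(array([ -2.35, -13.73, -12.95]), array([-4.1,  7.7,  0.9]))
```

Request:
{"name": "move_arm", "arguments": {"plan": [[-1,[-1,-4,-3.7],[-2,4,0.5]],[-1,[-2.3,-7.5,-7.2],[-4.1,7.7,0.9]],[-1,[-2.3,-10.5,-10],[-4.1,7.7,0.9]],[-1,[-2.3,-12.5,-12],[-4.1,7.7,0.9]],[-1,[-2.3,-13.7,-13],[-4.1,7.7,0.9]],[-1,[-2.3,-13.7,-13],[-4.1,7.7,0.9]]]}}

```text
t: 4.68
ee_pos: [0.4921, 0.0119, 0.3082]
tcp_rot: [0.678, -0.203, 0.676, 0.203]
ft_force: [-0.7, 0.9, -3.2]
opening: 0.0074
```

Run:
```python
from m import *
from workcell import arm
snap(arm,'wrist','w3');snap(arm,'side','s3');snap(arm,'top','t3')
st=arm.observe();print(st)
```

```text
{'t': 4.825, 'joints': array([-6.85014600e-02,  1.68116239e-01,  1.69325435e+00,  4.84687783e-04,
        1.27688361e+00, -6.53261131e-01]), 'joint_velocities': array([ 0.00481295, -0.00106414,  0.00249921, -0.0031883 , -0.00342419,
       -0.00073949]), 'effort': array([-5.49071152e-01, -4.25924850e+01, -3.19089568e+01,  3.88050335e-02,
        4.95912856e-02, -3.03036031e-03]), 'ee_pos': array([0.49225573, 0.01296018, 0.30814981]), 'tcp_rot': array([ 0.67827313, -0.20402639,  0.67594866,  0.20349991]), 'ft_force': array([-0.17519125, -0.62293392, -4.3641845 ]), 'ft_torque': array([-0.03977802,  0.00909569,  0.01550595]), 'opening': 0.007642599663660867}
```

View pics/w3.png

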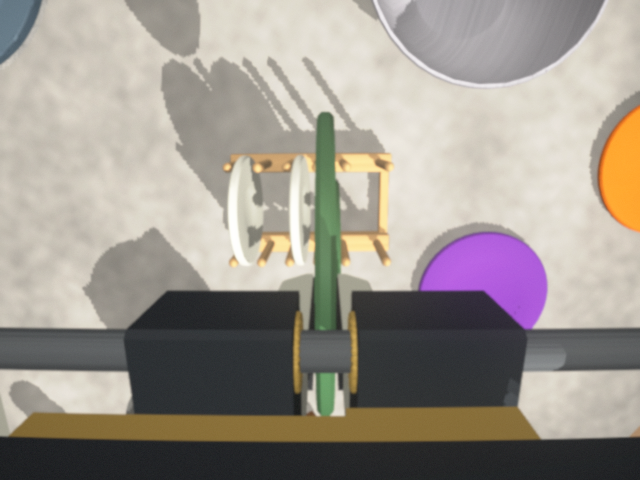

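View pics/s3.png

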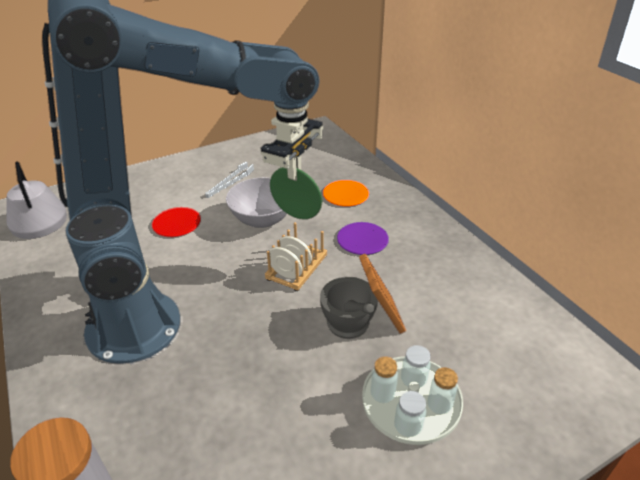

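Run:
```python
import cv2
t=cv2.imread('pics/w3.png')
cv2.imwrite('pics/c4.png',cv2.resize(t[130:280,210:410],(800,600),interpolation=cv2.INTER_CUBIC))
```

```text
(no output)
```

View pics/c4.png

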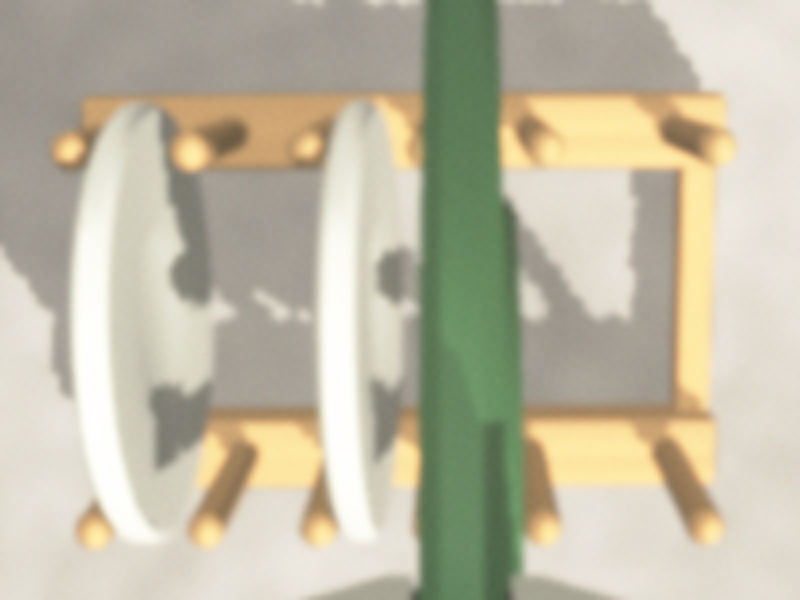

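Run:
```python
from m import *
from workcell import arm
st=arm.observe(); c=load('w3')
T=np.array([[70,150],[193,152],[308,148],[543,148],[717,148],[94,530],[207,530],[319,530],[543,528],[708,528]])/4+[210,130]-.4
Y=np.array([73.5,46.5,19.5,-34.5,-73.5])/1000
M=np.r_[np.c_[0*Y+1,Y],np.c_[0*Y-1,Y]]; M[:,0]*=.045
def fit(M,W):
    mc=M-M.mean(0);wc=W-W.mean(0);best=None
    U,S,V=np.linalg.svd(mc.T@wc);Rm=(U@V).T
    th=np.arctan2(Rm[1,0],Rm[0,0]); return np.linalg.det(Rm),W.mean(0)-Rm@M.mean(0),np.degrees(th),((wc-mc@Rm.T)*1000).round(1),S.sum()/(mc**2).sum()
for z in(.1,.096):
  W=onz(c,T,z)[:,:2]
  for sg in(1,-1):
    r=fit(M*[sg,1],W)
    if r[0]>0: print(z,sg,r[1],r[2],r[4]); print(r[3].T)
# rail corner check at z=.024: outer corners right end
Q=np.array([[725,95],[715,485]])/4+[210,130]-.4
W=onz(c,Q,.024)[:,:2]; print('rail ends',W,W.mean(0))
```

```text
0.1 1 [0.48062306 0.00272666] 123.66910823664993 0.9846260635838602
[[ 0.9  1.7  0.3 -0.8 -0.7  0.3  0.2 -0.1 -1.  -0.8]
 [ 0.1 -0.1 -0.2 -1.3 -1.5  1.2  1.   0.6  0.2 -0. ]]
0.096 1 [0.48084717 0.00198864] 123.66910823664993 0.9955206205332493
[[ 0.   1.1 -0.1 -0.7 -0.3 -0.   0.2  0.1 -0.4  0.2]
 [ 0.1  0.1  0.1 -0.6 -0.6  0.4  0.3  0.1 -0.   0.1]]
rail ends [[0.52254811 0.09499249]
 [0.58345395 0.00491923]] [0.55300103 0.04995586]
```

```bash
cat >> m.py <<'E'
RC=np.array([.4806,.0020]); RY=np.radians(123.67)
def rk(x,y,z=0): return np.array([RC[0]+np.cos(RY)*x-np.sin(RY)*y,RC[1]+np.sin(RY)*x+np.cos(RY)*y,z])
E
python3 - <<'E'
from m import *
from workcell import arm
st=arm.observe(); c=load('w3'); R=rot(st['tcp_rot'])
hsv=cv2.cvtColor(c['pixels'],cv2.COLOR_RGB2HSV); m=cv2.inRange(hsv,(45,70,20),(85,255,255))
for y in (120,140,200,260,400,410): q=np.where(m[y,300:350]>0)[0]+300; print(y,q.min(),q.max())
q=np.where(m[:,318:330].any(1))[0]; print(q.min(),q.max())
a0,a1=q.min()-.5,416.5
o,v=ray(c,[[326,a0],[326,a1]]); O=R.inv().apply(o-st['ee_pos']); V=R.inv().apply(v)
a=np.arctan2(V[:,1],V[:,0]); h=abs(a[0]-a[1])/2; mid=a.mean(); d=.080/np.sin(h)
C=O[:2]+d*np.array([np.cos(mid),np.sin(mid)]); print('centre in tool',C)
print(R.as_matrix().round(3))
psi=RY-np.pi/2; Rt=frame([0,0,-1],[np.cos(psi),np.sin(psi),0])
p=rk(0,-.021); tgt=p.copy(); tgt-=Rt.apply([0,C[1],0]); 
for zc in (.15,.115,.1,.096): print(zc,go(st,[tgt[0],tgt[1],zc+C[0]],Rt), tgt)
E
```

```text
120 323 325
140 318 332
200 317 337
260 316 339
400 318 332
410 319 331
119 414
centre in tool [ 0.06469178 -0.00379603]
[[ 0.003 -0.552  0.834]
 [ 0.     0.834  0.552]
 [-1.    -0.002  0.003]]
0.15 (array([9.35, 0.13, 0.49]), array([-0.2,  0.2,  0.1])) [0.49597258 0.01680181 0.        ]
0.115 (array([12.85,  0.14,  0.48]), array([-0.2,  0.2,  0.1])) [0.49597258 0.01680181 0.        ]
0.1 (array([14.35,  0.14,  0.48]), array([-0.2,  0.2,  0.1])) [0.49597258 0.01680181 0.        ]
0.096 (array([14.75,  0.14,  0.48]), array([-0.2,  0.2,  0.1])) [0.49597258 0.01680181 0.        ]
```

Request:
{"name": "move_arm", "arguments": {"plan": [[-1,[1,-0.05,0.3],[0,0.2,0]],[-1,[2.5,-0.05,0.48],[0,0.2,0]],[-1,[4,-0.05,0.48],[0,0.2,0]],[-1,[4.8,-0.05,0.48],[0,0.2,0]],[-1,[5,-0.05,0.48],[0,0.2,0]],[-1,[5,-0.05,0.48],[0,0.2,0]]]}}

```text
t: 5.58
ee_pos: [0.4966, 0.0143, 0.2583]
tcp_rot: [0.677, -0.204, 0.677, 0.203]
ft_force: [0.1, -0.5, -2.6]
opening: 0.0078
```

Run:
```python
from m import *
from workcell import arm
c=snap(arm,'wrist','w4');s=snap(arm,'side','s4')
st=arm.observe();print(st['ee_pos'],st['ft_force'])
im=c['pixels'][:,:,::-1].copy()
for x in(-.045,.045):
    for y in(-73.5,-34.5,-7.5,19.5,46.5,73.5):
        u=proj(c,rk(x,y/1000,.1))[0]; cv2.circle(im,tuple(int(a) for a in u.round()),2,(255,0,0),-1)
cv2.imwrite('pics/c5.png',cv2.resize(im[80:320,160:480],(800,600),interpolation=cv2.INTER_CUBIC))
im=s['pixels'][:,:,::-1].copy()
for x in(-.045,.045):
    for y in(-73.5,-34.5,-7.5,19.5,46.5,73.5):
        u=proj(s,rk(x,y/1000,.1))[0]; cv2.circle(im,tuple(int(a) for a in u.round()),1,(255,0,0),-1)
cv2.imwrite('pics/c6.png',cv2.resize(im[170:320,220:420],(800,600),interpolation=cv2.INTER_CUBIC))
```

```text
[0.49662929 0.01431935 0.25856264] [-0.99193351 -0.22868834 -3.72500458]
```

View pics/c5.png

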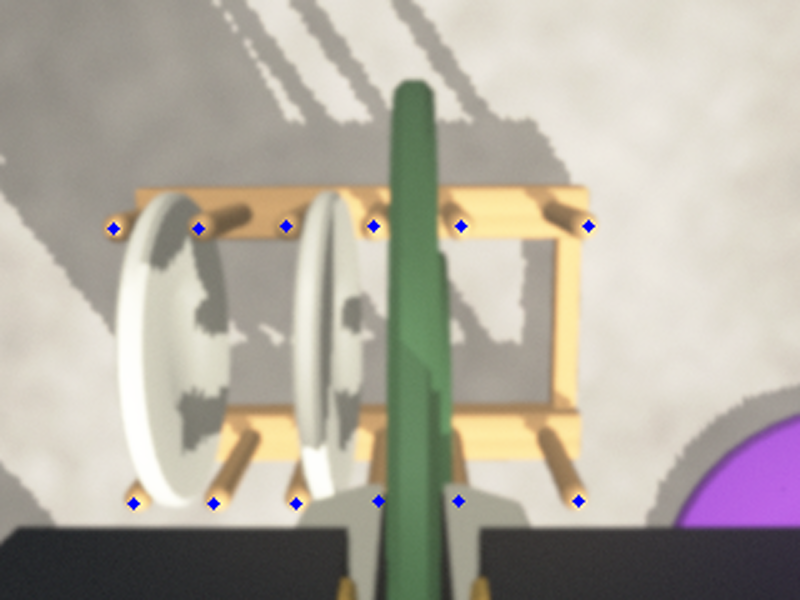

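View pics/c6.png

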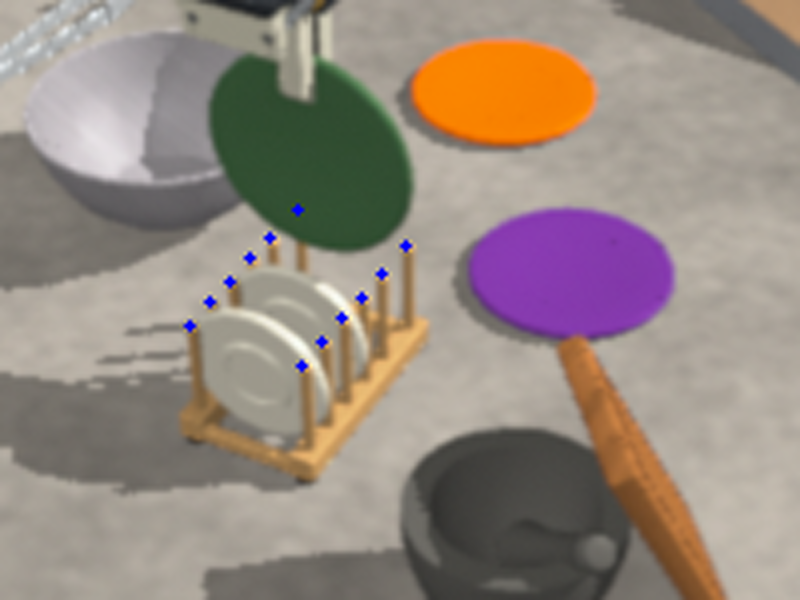

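Request:
{"name": "move_arm", "arguments": {"plan": [[-1,[1.5,0,0.09],[0,0,0]],[-1,[3,0,0.09],[0,0,0]],[-1,[4.5,0,0.09],[0,0,0]],[-1,[6,0,0.09],[0,0,0]],[-1,[7.3,0,0.09],[0,0,0]],[-1,[8.3,0,0.09],[0,0,0]],[-1,[8.8,0,0.09],[0,0,0]],[-1,[8.8,0,0.09],[0,0,0]]], "grip_force": 25}}

```text
t: 6.68
ee_pos: [0.4972, 0.0147, 0.17]
tcp_rot: [0.677, -0.204, 0.677, 0.203]
ft_force: [-0.1, 0.7, -2.2]
opening: 0.008
```

Run:
```python
from m import *
from workcell import arm
c=snap(arm,'wrist','w5');s=snap(arm,'side','s5')
st=arm.observe();print(st['ee_pos'],st['ft_force'])
a=cv2.resize(c['pixels'][80:320,160:480,::-1],(400,300),interpolation=cv2.INTER_CUBIC)
b=cv2.resize(s['pixels'][170:320,220:420,::-1],(800,600),interpolation=cv2.INTER_CUBIC)
b[:225,500:]=cv2.resize(a,(300,225)); cv2.imwrite('pics/c7.png',b)
```

```text
[0.49742358 0.01468475 0.17045199] [ 0.31242767 -0.25596252 -2.34711179]
```

View pics/c7.png

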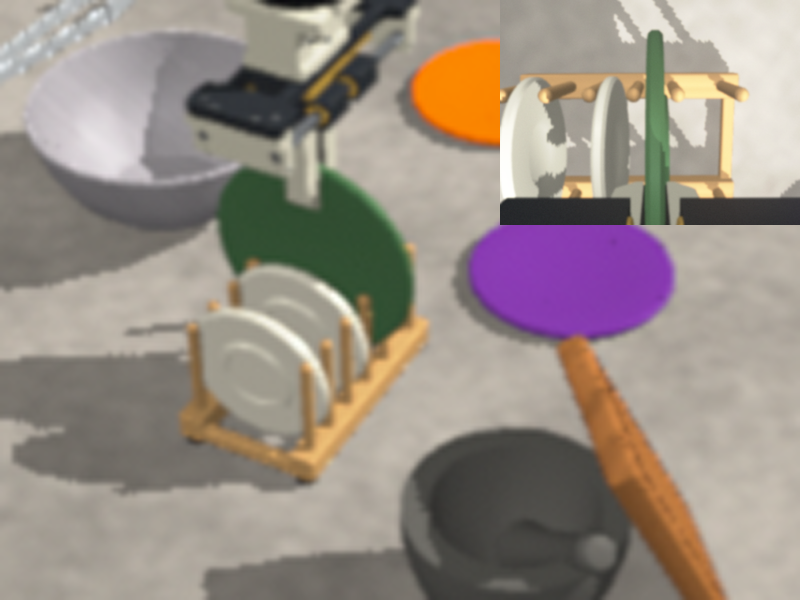

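Request:
{"name": "move_arm", "arguments": {"plan": [[-1,[0.4,0,0],[0,0,0]],[-1,[0.7,0,0],[0,0,0]],[-1,[0.9,0,0],[0,0,0]],[-1,[1.05,0,0],[0,0,0]],[-1,[1.05,0,0],[0,0,0]]], "grip_force": 15}}

```text
t: 7.4
ee_pos: [0.4972, 0.0147, 0.1595]
tcp_rot: [0.677, -0.204, 0.677, 0.203]
ft_force: [0.1, 1.0, -2.8]
opening: 0.0079
```

Request:
{"name": "move_arm", "arguments": {"plan": [[-1,[0.1,0,0],[0,0,0]],[-1,[0.2,0,0],[0,0,0]],[-1,[0.2,0,0],[0,0,0]]]}}

```text
t: 7.78
ee_pos: [0.4972, 0.0147, 0.1576]
tcp_rot: [0.677, -0.204, 0.677, 0.203]
ft_force: [0.7, -0.2, -3.6]
opening: 0.0078
```

Request:
{"name": "move_arm", "arguments": {"plan": [[-1,[0.1,0,0],[0,0,0]],[-1,[0.2,0,0],[0,0,0]],[-1,[0.2,0,0],[0,0,0]]]}}

```text
t: 8.15
ee_pos: [0.4974, 0.0146, 0.156]
tcp_rot: [0.677, -0.204, 0.677, 0.203]
ft_force: [-0.5, -0.2, 1.6]
opening: 0.0083
```

Request:
{"name": "move_arm", "arguments": {"plan": [[-1,[0.05,0,0],[0,0,0]],[-1,[0.1,0,0],[0,0,0]],[-1,[0.1,0,0],[0,0,0]]]}}

```text
t: 8.52
ee_pos: [0.498, 0.0144, 0.1555]
tcp_rot: [0.678, -0.205, 0.677, 0.202]
ft_force: [-0.3, -2.8, 8.7]
opening: 0.0081
```

Run:
```python
from m import *
from workcell import arm
c=snap(arm,'wrist','w6');s=snap(arm,'side','s6')
st=arm.observe();print(st['ee_pos'],st['ft_force'])
a=cv2.resize(c['pixels'][80:320,160:480,::-1],(400,300),interpolation=cv2.INTER_CUBIC)
b=cv2.resize(s['pixels'][170:320,220:420,::-1],(800,600),interpolation=cv2.INTER_CUBIC)
b[:225,500:]=cv2.resize(a,(300,225)); cv2.imwrite('pics/c8.png',b)
```

```text
[0.49796859 0.01435399 0.15552877] [ 0.12509252 -1.25104742  7.88865126]
```

View pics/c8.png

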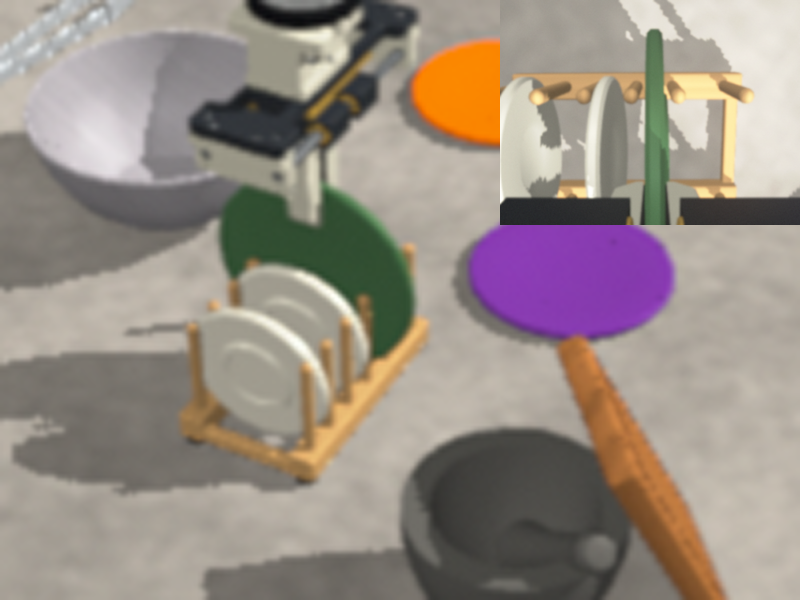

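Request:
{"name": "move_arm", "arguments": {"plan": [[-0.5,[0,0,0],[0,0,0]],[-0.4,[0,0,0],[0,0,0]],[-0.4,[0,0,0],[0,0,0]],[-0.4,[-1.5,0,0],[0,0,0]],[-0.4,[-5,0,0],[0,0,0]],[-0.4,[-10,0,0],[0,0,0]],[0,[-15,0,0],[0,0,0]]]}}

```text
t: 9.5
ee_pos: [0.4969, 0.015, 0.3072]
tcp_rot: [0.677, -0.204, 0.677, 0.203]
ft_force: [1.5, 0.4, -0.3]
opening: 0.0334
```

Run:
```python
from m import *
from workcell import arm
c=snap(arm,'wrist','w7');s=snap(arm,'side','s7');t=snap(arm,'top','t7')
st=arm.observe();print(st['ee_pos'],st['ft_force'])
b=cv2.resize(s['pixels'][150:350,220:420,::-1],(600,600),interpolation=cv2.INTER_CUBIC)
cv2.imwrite('pics/c9.png',b)
b=cv2.resize(t['pixels'][175:280,380:560,::-1],(800,467),interpolation=cv2.INTER_CUBIC)
cv2.imwrite('pics/c10.png',b)
```

```text
[0.49795932 0.0149398  0.30766371] [ 0.29769827 -0.081705   -0.37770878]
```

View pics/c9.png

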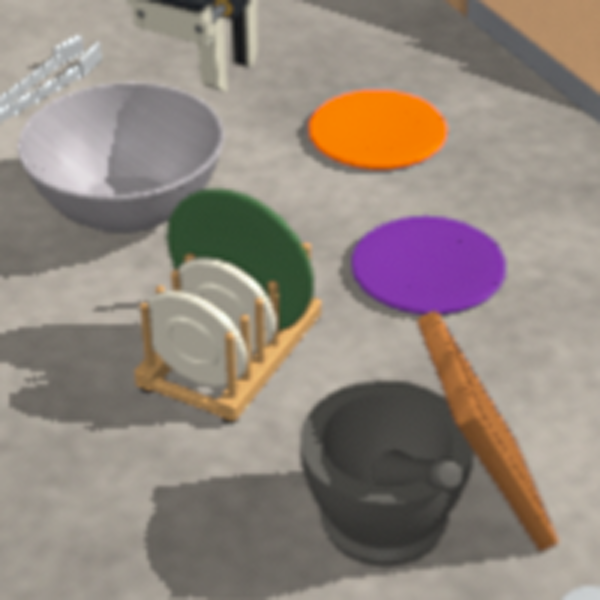

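View pics/w7.png

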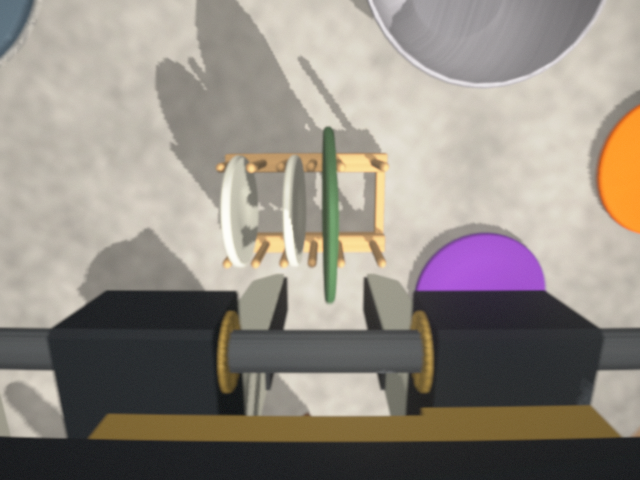

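View pics/c10.png

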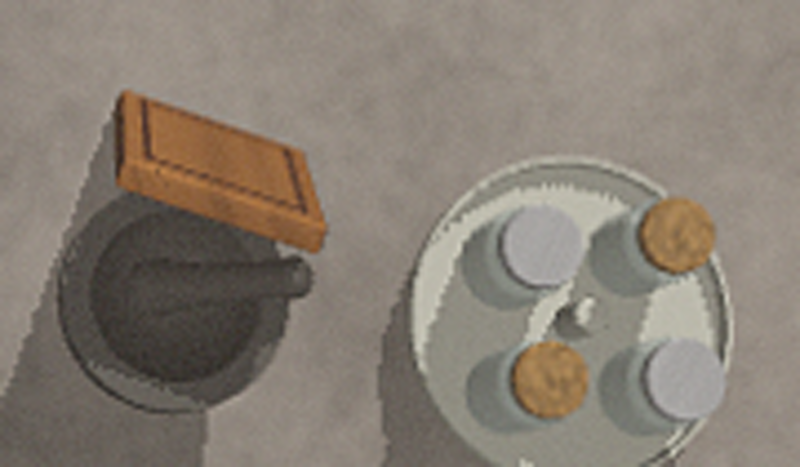

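Run:
```python
from m import *
t=load('t7'); f=180/800
P=np.array([[117,187],[322,252],[120,165],[326,232]])*f+[380,175]-.4
A=onz(t,P[:2],.171);B=onz(t,P[2:],.1795)
print(A,B,np.linalg.norm(A[0]-A[1]),np.linalg.norm(B[0]-B[1]))
d=A[0]-A[1];print('width az',np.degrees(np.arctan2(d[1],d[0])))
# mortar rim
M=onz(t,np.array([[58,300],[175,412],[288,310],[95,375],[260,375]])*f+[380,175]-.4,.1)
x=np.linalg.lstsq(np.c_[2*M[:,:2],np.ones(5)],(M[:,:2]**2).sum(1),rcond=None)[0];print('mortar',x[:2],np.sqrt(x[2]+(x[:2]**2).sum()))
```

```text
[[ 0.55390595 -0.21128308  0.171     ]
 [ 0.51853816 -0.33547725  0.171     ]] [[ 0.56572338 -0.21166934  0.1795    ]
 [ 0.52935233 -0.33590588  0.1795    ]] 0.12913199861273114 0.12945103116309842
width az 74.10420452699944
mortar [ 0.49956664 -0.25896826] 0.07256855628189265
```

Run:
```python
from m import *
from workcell import arm
st=arm.observe()
T=np.array([.544,-.2755,.1752]); a=np.radians(-15.9);u=np.array([np.cos(a),np.sin(a),0]);t=np.radians(26)
up=-np.sin(t)*u+np.cos(t)*np.array([0,0,1.]);n=np.cos(t)*u+np.sin(t)*np.array([0,0,1.])
R=frame(-up,n); print(T+.1*up,go(st,T+.1*up,R))
```

```text
[ 0.50184004 -0.26349042  0.2650794 ] (array([  4.33, -23.42, -15.04]), array([ 48.5, -24. , -11. ]))
```

Request:
{"name": "move_arm", "arguments": {"plan": [[0,[-1,-4,-2.5],[7,-3.5,-1.6]],[0.2,[-1,-9,-6],[15,-7.5,-3.4]],[0.2,[1,-14,-9],[24,-12,-5.5]],[0.2,[2.5,-19,-12],[33,-16,-7.5]],[0.2,[4.3,-23.4,-15],[42,-20.5,-9.5]],[0.2,[4.3,-23.4,-15],[48.5,-24,-11]],[0.2,[4.3,-23.4,-15],[48.5,-24,-11]],[0.2,[4.3,-23.4,-15],[48.5,-24,-11]]]}}

```text
t: 10.65
ee_pos: [0.5012, -0.2626, 0.2623]
tcp_rot: [0.838, 0.072, 0.528, -0.116]
ft_force: [-0.3, 0.0, -0.1]
opening: 0.0556
```

Run:
```python
from m import *
from workcell import arm
c=snap(arm,'wrist','w8')
st=arm.observe();print(st['ee_pos'],st['ft_force'],rot(st['tcp_rot']).as_matrix().round(3),st['opening'])
```

```text
[ 0.50136032 -0.26259471  0.26242303] [ 0.08514863 -0.95569095  0.97172409] [[ 0.416  0.271  0.868]
 [-0.119  0.963 -0.243]
 [-0.902 -0.002  0.432]] 0.05592534519261086
```

View pics/w8.png

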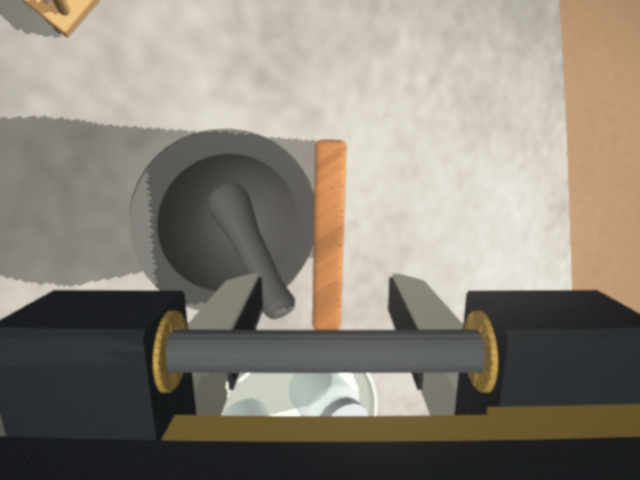

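Run:
```python
from m import *
from workcell import arm
st=arm.observe();c=load('w8');R=rot(st['tcp_rot'])
o,v=ray(c,[[315,142],[346.5,142],[314,320],[343,320],[315,372]]);O=R.inv().apply(o-st['ee_pos']);V=R.inv().apply(v)
for x in(.095,.105): print((O+V*((x-O[:,:1])/V[:,:1])).round(4).tolist())
```

```text
Traceback (most recent call last):
IndexError: too many indices for array: array is 1-dimensional, but 2 were indexed
```

Run:
```python
from m import *
from workcell import arm
st=arm.observe();c=load('w8');R=rot(st['tcp_rot'])
o,v=ray(c,[[315,140],[346.5,140],[314,320],[343,320],[315,372]]);O=R.inv().apply(o-st['ee_pos']);V=R.inv().apply(v)
for x in(.09,.1,.11): print((O+V*((x-O[0])/V[:,:1])).round(4).tolist())
```

```text
[[0.09, 0.0657, -0.0072], [0.09, 0.0657, 0.0115], [0.09, -0.05, -0.0086], [0.09, -0.05, 0.0106], [0.09, -0.0888, -0.0082]]
[[0.1, 0.0658, -0.0075], [0.1, 0.0658, 0.012], [0.1, -0.0547, -0.0089], [0.1, -0.0547, 0.0111], [0.1, -0.0951, -0.0085]]
[[0.11, 0.0658, -0.0077], [0.11, 0.0658, 0.0125], [0.11, -0.0594, -0.0092], [0.11, -0.0594, 0.0116], [0.11, -0.1014, -0.0088]]
```

Request:
{"name": "move_arm", "arguments": {"plan": [[0.1,[3.5,0.1,0.16],[0,0,0]],[0.1,[7,0.1,0.16],[0,0,0]],[0.1,[10,0.1,0.16],[0,0,0]],[0.1,[12,0.1,0.16],[0,0,0]],[0.1,[12.6,0.1,0.16],[0,0,0]],[0.1,[12.6,0.1,0.16],[0,0,0]]]}}

```text
t: 11.45
ee_pos: [0.5553, -0.2773, 0.1496]
tcp_rot: [0.838, 0.073, 0.528, -0.117]
ft_force: [0.0, 0.4, -0.0]
opening: 0.0511
```

Run:
```python
from m import *
from workcell import arm
c=snap(arm,'wrist','w9')
st=arm.observe();print(st['ee_pos'],st['ft_force'],st['opening'])
```

```text
[ 0.55530934 -0.27747654  0.1500118 ] [-0.09614266 -1.14699066  0.43541357] 0.05137993399643458
```

View pics/w9.png

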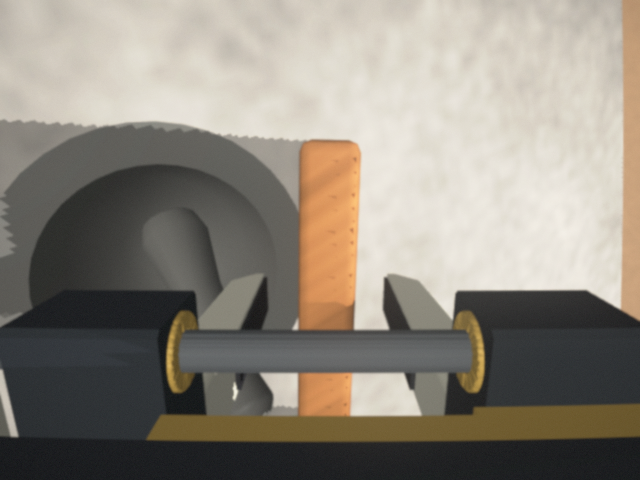

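Request:
{"name": "move_arm", "arguments": {"plan": [[-0.4,[0,0,0],[0,0,0]],[-1,[0,0,0],[0,0,0]],[-1,[0,0,0],[0,0,0]],[-1,[0,0,0],[0,0,0]],[-1,[0,0,0],[0,0,0]]], "grip_force": 60}}

```text
t: 12.12
ee_pos: [0.5556, -0.2779, 0.1499]
tcp_rot: [0.839, 0.073, 0.527, -0.118]
ft_force: [1.7, -0.1, 3.0]
opening: 0.02
```

Run:
```python
from m import *
from workcell import arm
st=arm.observe();p=st['ee_pos'];R0=rot(st['tcp_rot'])
print(go(st,p+R0.apply([0,0,.02]),R0)); print(go(st,p+R0.apply([0,0,.03])+[0,0,.19],R0))
psi=RY-np.pi/2; R=frame([0,0,-1],[np.cos(psi),np.sin(psi),0])
print(rk(0,-.054)); print(go(st,rk(0,-.054,.375),R))
```

```text
(array([-0.,  0.,  2.]), array([0., 0., 0.]))
(array([-17.11,  -0.04,  11.26]), array([0., 0., 0.]))
[0.5255412  0.03193807 0.        ]
(array([-25.27,  28.93,  -0.45]), array([-48.7,  24.1,  11.2]))
```

Request:
{"name": "move_arm", "arguments": {"plan": [[-1,[0,0,0.7],[0,0,0]],[-1,[-1,0,2],[0,0,0]],[-1,[-3,0,4],[0,0,0]],[-1,[-6,0,6],[0,0,0]],[-1,[-10,0,8],[0,0,0]],[-1,[-14,0,10],[0,0,0]],[-1,[-16.5,0,11],[0,0,0]],[-1,[-17,0,11.3],[0,0,0]]]}}

```text
t: 13.12
ee_pos: [0.5826, -0.2852, 0.3537]
tcp_rot: [0.839, 0.072, 0.527, -0.118]
ft_force: [-0.4, 0.2, -4.4]
opening: 0.0195
```

Run:
```python
from m import *
from workcell import arm
st=arm.observe();print(st['ee_pos'],st['ft_force'],st['opening'])
psi=RY-np.pi/2; R=frame([0,0,-1],[np.cos(psi),np.sin(psi),0])
print(go(st,rk(0,-.054,.375),R))
c=snap(arm,'wrist','w10')
```

```text
[ 0.58257952 -0.28519945  0.35367891] [-0.38576207  0.17157571 -4.41686155] 0.019537702901876525
(array([ -8.15,  28.93, -11.8 ]), array([-48.7,  24.1,  11.3]))
```

View pics/w10.png

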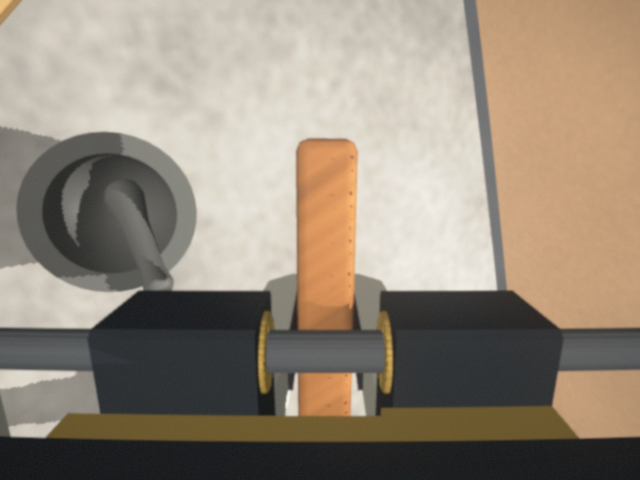

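Request:
{"name": "move_arm", "arguments": {"plan": [[-1,[-0.3,0.5,-0.2],[-2,1,0.5]],[-1,[-1,2,-0.8],[-5,2.5,1.2]],[-1,[-1.8,4.5,-1.8],[-10,5,2.3]],[-1,[-2.8,8,-3.3],[-16,8,3.7]],[-1,[-3.8,12,-4.9],[-22,11,5.1]],[-1,[-5,16,-6.5],[-28,14,6.5]],[-1,[-6,20,-8.2],[-34,17,7.9]],[-1,[-6.8,23.5,-9.6],[-40,20,9.2]]]}}

```text
t: 14.18
ee_pos: [0.5344, -0.0256, 0.37]
tcp_rot: [0.715, -0.158, 0.664, 0.151]
ft_force: [0.4, 0.3, -2.8]
opening: 0.0196
```

Run:
```python
from m import *
from workcell import arm
st=arm.observe();print(st['ee_pos'],st['ft_force'],st['opening'])
psi=RY-np.pi/2; R=frame([0,0,-1],[np.cos(psi),np.sin(psi),0])
print(go(st,rk(0,-.054,.37),R))
```

```text
[ 0.53442177 -0.02557561  0.36996217] [ 0.40464378  0.29841703 -2.77052116] 0.019645303276853064
(array([-0.03,  5.58,  1.65]), array([-8.4,  3.8,  1.7]))
```

Request:
{"name": "move_arm", "arguments": {"plan": [[-1,[0,2.2,0.7],[-4,1.8,0.8]],[-1,[0,4,1.2],[-7,3.2,1.4]],[-1,[0,5.2,1.55],[-8.4,3.8,1.7]],[-1,[0,5.6,1.65],[-8.4,3.8,1.7]],[-1,[0,5.6,1.65],[-8.4,3.8,1.7]],[-1,[0,5.6,1.65],[-8.4,3.8,1.7]]]}}

```text
t: 14.92
ee_pos: [0.5265, 0.03, 0.3705]
tcp_rot: [0.679, -0.203, 0.676, 0.202]
ft_force: [-0.7, -0.1, -4.4]
opening: 0.0198
```

Run:
```python
from m import *
from workcell import arm
c=snap(arm,'wrist','w11');s=snap(arm,'side','s11')
st=arm.observe();print(st['ee_pos'],st['ft_force'],st['opening'])
psi=RY-np.pi/2; R=frame([0,0,-1],[np.cos(psi),np.sin(psi),0])
print(go(st,rk(0,-.054,.37),R))
cv2.imwrite('pics/c11.png',cv2.resize(s['pixels'][50:350,120:520,::-1],(800,600),interpolation=cv2.INTER_CUBIC))
```

```text
[0.52647959 0.03006879 0.37059416] [ 0.61976339 -0.33049437 -3.78020792] 0.01902484145863287
(array([0.06, 0.21, 0.02]), array([-0.3,  0.2,  0.2]))
```

View pics/w11.png

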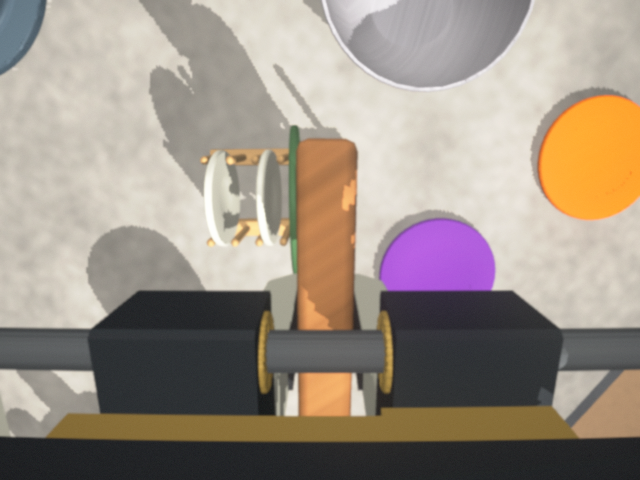

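View pics/c11.png

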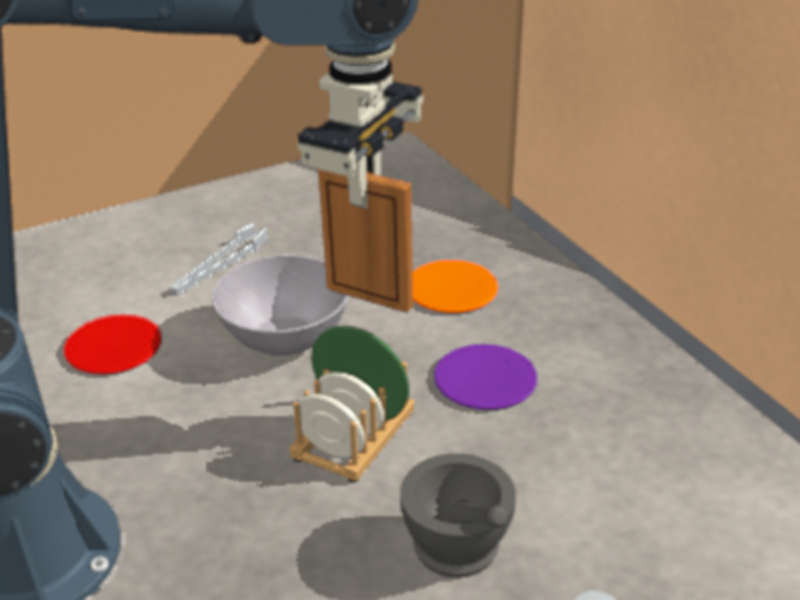

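Run:
```python
from m import *
c=load('w7')
hsv=cv2.cvtColor(c['pixels'],cv2.COLOR_RGB2HSV); m=cv2.inRange(hsv,(45,70,20),(85,255,255))
A=np.array([[np.cos(RY),np.sin(RY)],[-np.sin(RY),np.cos(RY)]])
def inr(u,z): return A@(onz(c,[u],z)[0,:2]-RC)
for r,z in((135,.1),(180,.165),(205,.175),(215,.176),(225,.175),(260,.15),(290,.1)):
    q=np.where(m[r,300:360]>0)[0]+300
    print(r,q.min(),q.max(),(inr([q.min()-.5,r],z)*1000).round(1),(inr([q.max()+.5,r],z)*1000).round(1))
```

```text
135 327 330 [ 72.3 -21.8] [ 72.3 -25.3]
180 327 335 [ 39.3 -21.4] [ 39.2 -28. ]
205 326 336 [ 22.3 -20.6] [ 22.2 -28.5]
215 327 337 [ 15.1 -21.3] [ 15.1 -29.2]
225 327 337 [  7.5 -21.3] [  7.5 -29.3]
260 327 336 [-26.7 -21.2] [-26.8 -29.4]
290 327 334 [-72.  -21.3] [-72. -29.]
```

Run:
```python
from m import *
from workcell import arm
st=arm.observe();s=load('s11');R=rot(st['tcp_rot']);w=load('w11')
hsv=cv2.cvtColor(s['pixels'],cv2.COLOR_RGB2HSV); m=cv2.inRange(hsv[100:215,270:340],(3,90,40),(20,255,255))
ys,xs=np.where(m>0); i=ys.argmax(); print('lowest',xs[i]+270,ys[i]+100,'leftmost',[(x+270,y+100) for x,y in zip(xs,ys) if x==xs.min()][-1])
for d in (.010,.018,.026):
    pts=[[ -d+x,y,z] for x in (0,.19) for y in(-.065+.0008,.0658) for z in(-.01,.01)]
    P=st['ee_pos']+R.apply(pts); print(d,'side',proj(s,P).round(1).tolist(),'\n  wrist',proj(w,P[:4]).round(1).tolist())
im=w['pixels']; print(im[200,285:370].tolist()[:1])
g=im[200].astype(int); print([tuple(g[k]) for k in range(290,304)],[tuple(g[k]) for k in range(350,364)])
```

```text
lowest 321 205 leftmost (np.int64(270), np.int64(115))
0.01 side [[322.1, 150.6], [325.9, 147.1], [277.8, 139.4], [281.9, 136.2], [322.9, 212.4], [326.3, 208.6], [282.0, 200.0], [285.7, 196.5]] 
  wrist [[303.5, 452.0], [349.9, 452.0], [298.3, 140.0], [355.5, 140.0]]
0.018 side [[322.1, 147.7], [325.8, 144.2], [277.6, 136.6], [281.7, 133.4], [322.8, 210.0], [326.3, 206.2], [281.9, 197.7], [285.6, 194.1]] 
  wrist [[302.5, 466.5], [351.1, 466.4], [296.7, 139.9], [357.4, 139.9]]
0.026 side [[322.0, 144.8], [325.8, 141.4], [277.4, 133.8], [281.5, 130.6], [322.8, 207.6], [326.3, 203.8], [281.7, 195.3], [285.4, 191.7]] 
  wrist [[301.4, 482.3], [352.4, 482.3], [295.0, 139.8], [359.4, 139.8]]
[[160, 154, 143]]
[(np.int64(95), np.int64(123), np.int64(89)), (np.int64(97), np.int64(129), np.int64(93)), (np.int64(100), np.int64(132), np.int64(94)), (np.int64(101), np.int64(131), np.int64(95)), (np.int64(96), np.int64(125), np.int64(90)), (np.int64(97), np.int64(113), np.int64(80)), (np.int64(107), np.int64(96), np.int64(69)), (np.int64(124), np.int64(91), np.int64(62)), (np.int64(141), np.int6
[... 209 characters left out ...]
.int64(173), np.int64(119), np.int64(76))] [(np.int64(246), np.int64(182), np.int64(112)), (np.int64(246), np.int64(183), np.int64(115)), (np.int64(243), np.int64(178), np.int64(111)), (np.int64(236), np.int64(168), np.int64(104)), (np.int64(210), np.int64(144), np.int64(92)), (np.int64(172), np.int64(130), np.int64(100)), (np.int64(178), np.int64(159), np.int64(142)), (np.int64(209), np.int64(198), np.int64(183)), (np.int64(224), np.int64(218), np.int64(205)), (np.int64(226), np.int64(221), np.int64(211)), (np.int64(226), np.int64(221), np.int64(211)), (np.int64(226), np.int64(221), np.int64(210)), (np.int64(226), np.int64(220), np.int64(210)), (np.int64(226), np.int64(220), np.int64(209))]
```

Request:
{"name": "move_arm", "arguments": {"plan": [[-1,[1,0.2,0.3],[-0.3,0.2,0.2]],[-1,[2.5,0.2,0.3],[-0.3,0.2,0.2]],[-1,[4,0.2,0.3],[-0.3,0.2,0.2]],[-1,[5.2,0.2,0.3],[-0.3,0.2,0.2]],[-1,[5.7,0.2,0.3],[-0.3,0.2,0.2]],[-1,[5.7,0.2,0.3],[-0.3,0.2,0.2]]]}}

```text
t: 15.78
ee_pos: [0.5281, 0.0338, 0.3134]
tcp_rot: [0.677, -0.205, 0.677, 0.205]
ft_force: [-0.5, 0.2, -2.9]
opening: 0.0199
```

```bash
cat > look.py <<'E'
import sys
from m import *
from workcell import arm
n=sys.argv[1]
c=snap(arm,'wrist','w'+n);s=snap(arm,'side','s'+n)
st=arm.observe();print(st['ee_pos'],st['ft_force'],st['opening'])
A=np.array([[np.cos(RY),np.sin(RY)],[-np.sin(RY),np.cos(RY)]]);print('tcp in rack',A@(st['ee_pos'][:2]-RC)*1000,rot(st['tcp_rot']).as_matrix().round(4)[:,2])
for cc in(c,s):
    im=cc['pixels'][:,:,::-1].copy()
    if cc is c: a=cv2.resize(im[80:320,160:480],(400,300),interpolation=cv2.INTER_CUBIC)
    else: b=cv2.resize(im[140:290,230:380],(600,600),interpolation=cv2.INTER_CUBIC)
o=np.zeros((600,800,3),np.uint8); o[:,:600]=b; o[:225,500:]=cv2.resize(a,(300,225)); cv2.imwrite(f'pics/l{n}.png',o)
E
python3 look.py 12
```

```text
[0.52836445 0.03381749 0.31398163] [ 0.2826247  -0.83719526 -3.53456698] 0.019723314024912474
tcp in rack [-1.09257340e-03 -5.73915973e+01] [0.8322 0.5545 0.0011]
```

View pics/l12.png

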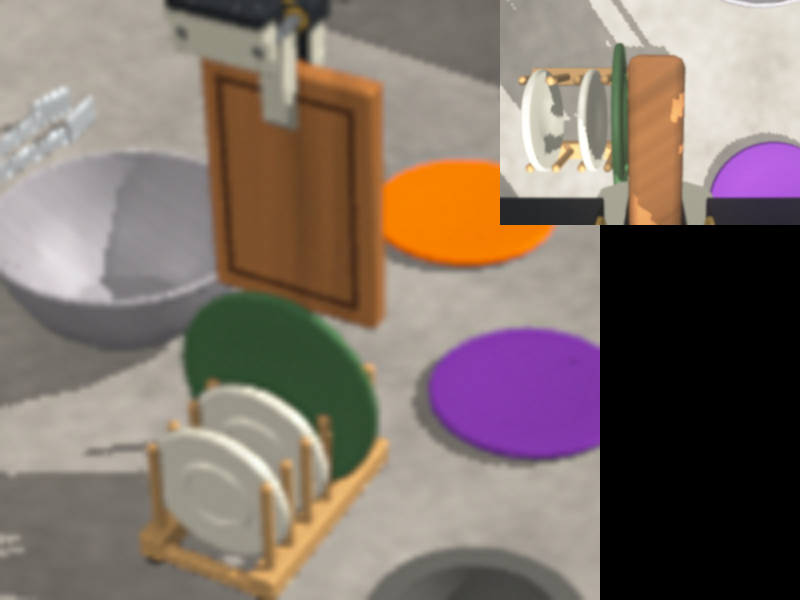

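Run:
```python
from m import *
A=np.array([[np.cos(RY),np.sin(RY)],[-np.sin(RY),np.cos(RY)]])
def inr(c,u,z): return A@(onz(c,[u],z)[0,:2]-RC)
for n in('w6','w7'):
    c=load(n);hsv=cv2.cvtColor(c['pixels'],cv2.COLOR_RGB2HSV); m=cv2.inRange(hsv,(40,50,20),(90,255,255))
    q=np.where(m[:,320:336].any(1))[0]; print(n,q.min())
    for k in (2,5,9,14):
        r=q.min()+k; x=np.where(m[r,300:360]>0)[0]+300
        print(r,x.min(),x.max(),(inr(c,[x.min()-.5,r],.1)*1000).round(1),(inr(c,[x.max()+.5,r],.1)*1000).round(1))
c=load('w12');
im=c['pixels'];cv2.imwrite('pics/c12.png',cv2.resize(im[120:300,230:430,::-1],(800,720))[:600])
# saucers in w7 : known y=6 and 60
c=load('w7');hsv=cv2.cvtColor(c['pixels'],cv2.COLOR_RGB2HSV)
im=c['pixels'][:,:,::-1].copy()
for x in(-.045,.045):
    for y in(-73.5,-34.5,-7.5,19.5,46.5,73.5):
        u=proj(c,rk(x,y/1000,.1))[0]; im[int(round(u[1])),int(round(u[0]))]=(255,0,0)
for x in(-.055,.055):
    for y in(-87.5,87.5):
        u=proj(c,rk(x,y/1000,.024))[0]; im[int(round(u[1])),int(round(u[0]))]=(0,0,255)
cv2.imwrite('pics/c13.png',cv2.resize(im[120:310,210:400],(600,600),interpolation=cv2.INTER_NEAREST))
```

```text
w6 112
114 319 329 [ 79.3 -17.8] [ 79.3 -23.3]
117 318 330 [ 77.8 -17.3] [ 77.8 -23.8]
121 317 331 [ 75.9 -16.8] [ 75.9 -24.3]
126 316 332 [ 73.5 -16.2] [ 73.4 -24.8]
w7 128
130 325 331 [ 76.6 -20. ] [ 76.5 -26.2]
133 324 332 [ 74.  -19.2] [ 74. -27.]
137 324 333 [ 70.6 -19.1] [ 70.6 -27.9]
142 324 333 [ 66.3 -19.1] [ 66.3 -27.9]
```

View pics/c13.png

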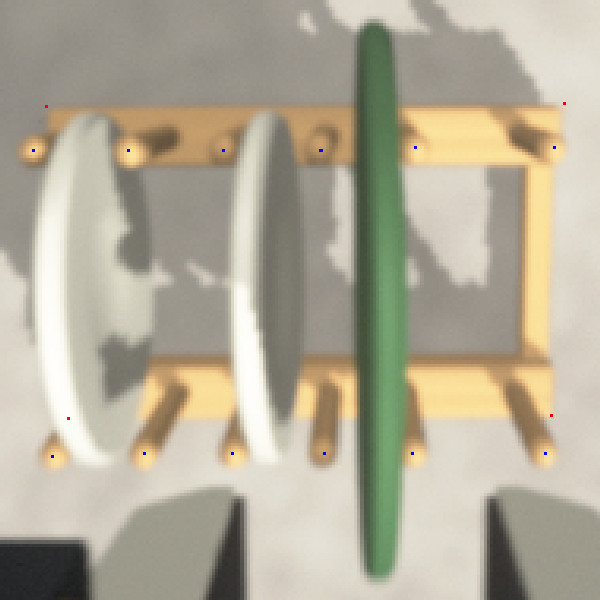

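Request:
{"name": "move_arm", "arguments": {"plan": [[-1,[1.2,0,-0.13],[0,0,0]],[-1,[2.8,0,-0.13],[0,0,0]],[-1,[4.3,0,-0.13],[0,0,0]],[-1,[5.8,0,-0.13],[0,0,0]],[-1,[7.3,0,-0.13],[0,0,0]],[-1,[8.6,0,-0.13],[0,0,0]],[-1,[9.3,0,-0.13],[0,0,0]],[-1,[9.3,0,-0.13],[0,0,0]]]}}

```text
t: 16.88
ee_pos: [0.527, 0.0332, 0.2202]
tcp_rot: [0.677, -0.204, 0.677, 0.205]
ft_force: [-0.1, 0.0, -3.3]
opening: 0.0198
```

```bash
python3 look.py 13
```

```text
[0.52731736 0.03317573 0.2209494 ] [ 0.08247098 -0.7062168  -3.59216535] 0.019699646534174
tcp in rack [ 4.53236811e-02 -5.61643643e+01] [0.8322 0.5545 0.001 ]
```

View pics/l13.png

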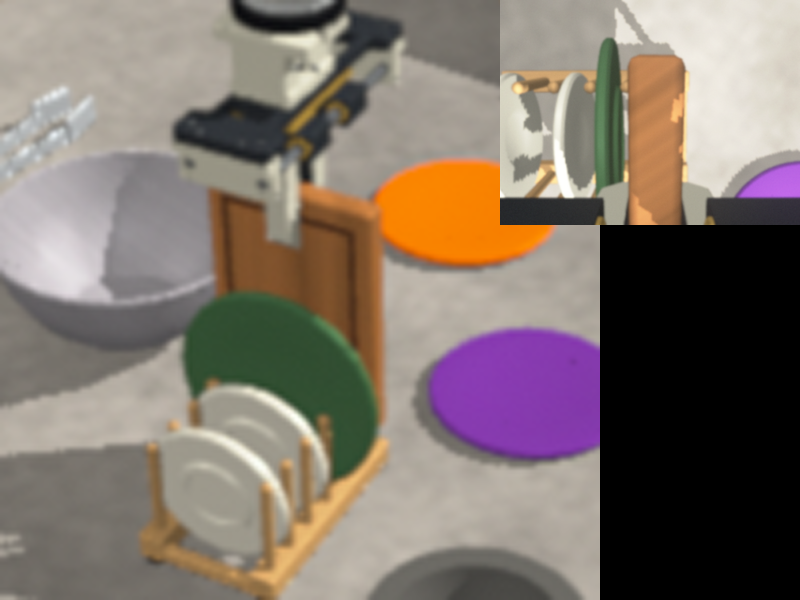

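Request:
{"name": "move_arm", "arguments": {"plan": [[-1,[0.5,0,0],[0,0,0]],[-1,[1,0,0],[0,0,0]],[-1,[1.4,0,0],[0,0,0]],[-1,[1.7,0,0],[0,0,0]],[-1,[1.9,0,0],[0,0,0]],[-1,[1.9,0,0],[0,0,0]]], "grip_force": 30}}

```text
t: 17.73
ee_pos: [0.527, 0.0332, 0.2014]
tcp_rot: [0.677, -0.205, 0.677, 0.205]
ft_force: [-0.2, -1.2, -4.2]
opening: 0.0196
```

```bash
python3 look.py 14
```

```text
[0.52712552 0.03318695 0.2016327 ] [-1.17059567 -0.81463584 -3.49635686] 0.019499592197117794
tcp in rack [  0.16101135 -56.01092224] [8.322e-01 5.544e-01 5.000e-04]
```

View pics/l14.png

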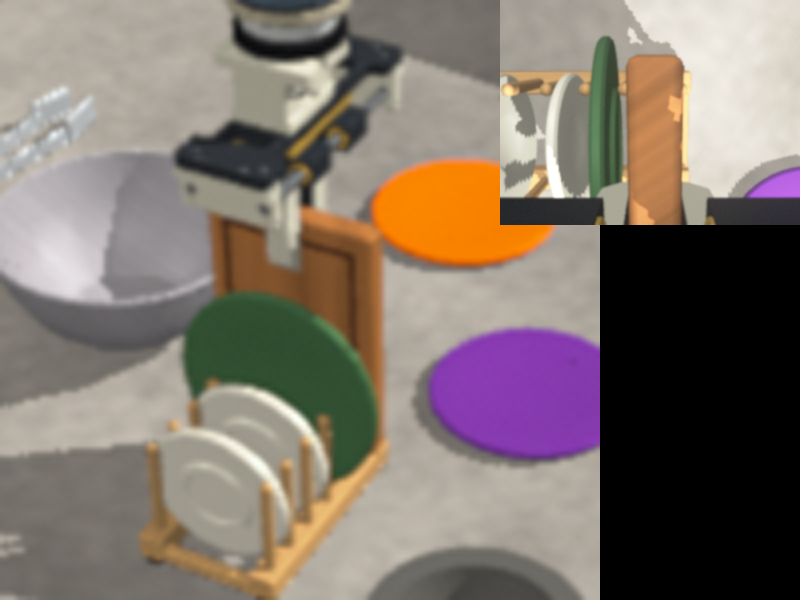

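Request:
{"name": "move_arm", "arguments": {"plan": [[-1,[0.15,0,0],[0,0,0]],[-1,[0.3,0,0],[0,0,0]],[-1,[0.4,0,0],[0,0,0]],[-1,[0.5,0,0],[0,0,0]],[-1,[0.5,0,0],[0,0,0]]], "grip_force": 20}}

```text
t: 18.45
ee_pos: [0.527, 0.0332, 0.1965]
tcp_rot: [0.677, -0.205, 0.677, 0.205]
ft_force: [0.4, 0.6, -3.7]
opening: 0.0199
```

Request:
{"name": "move_arm", "arguments": {"plan": [[-1,[0.1,0,0],[0,0,0]],[-1,[0.2,0,0],[0,0,0]],[-1,[0.3,0,0],[0,0,0]],[-1,[0.3,0,0],[0,0,0]]]}}

```text
t: 18.95
ee_pos: [0.527, 0.0332, 0.1935]
tcp_rot: [0.677, -0.205, 0.677, 0.205]
ft_force: [0.3, 0.2, -3.8]
opening: 0.0198
```

Request:
{"name": "move_arm", "arguments": {"plan": [[-1,[0.1,0,0],[0,0,0]],[-1,[0.2,0,0],[0,0,0]],[-1,[0.2,0,0],[0,0,0]]]}}

```text
t: 19.32
ee_pos: [0.527, 0.0332, 0.1914]
tcp_rot: [0.677, -0.205, 0.677, 0.205]
ft_force: [-0.7, 0.2, -3.1]
opening: 0.0199
```

```bash
python3 look.py 15
```

```text
[0.52704497 0.03320487 0.19153112] [ 0.44455894 -0.58950983 -3.31805207] 0.019855689038678
tcp in rack [  0.22058232 -55.95381942] [8.322e-01 5.545e-01 3.000e-04]
```

View pics/l15.png

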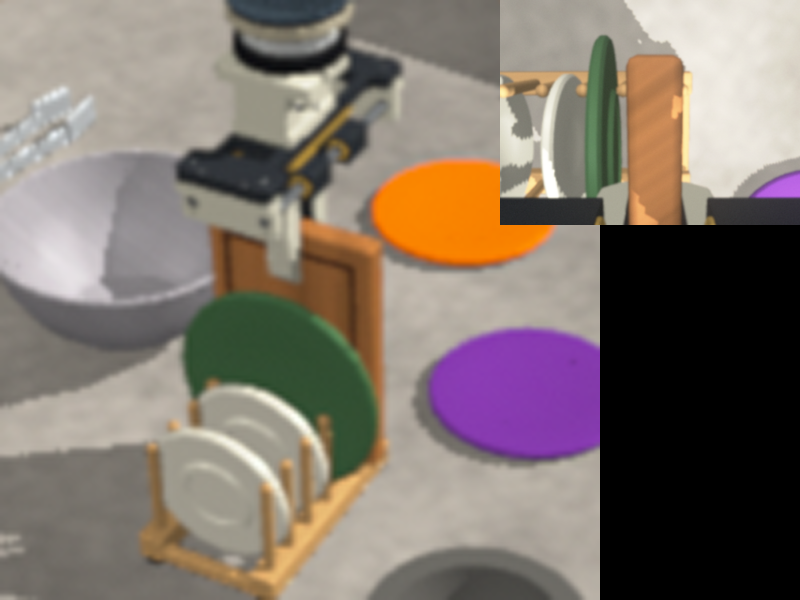

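Request:
{"name": "move_arm", "arguments": {"plan": [[-1,[0.1,0,0],[0,0,0]],[-1,[0.2,0,0],[0,0,0]],[-1,[0.2,0,0],[0,0,0]]]}}

```text
t: 19.8
ee_pos: [0.527, 0.0332, 0.1894]
tcp_rot: [0.677, -0.205, 0.677, 0.205]
ft_force: [0.2, 1.3, -4.1]
opening: 0.0199
```

Request:
{"name": "move_arm", "arguments": {"plan": [[-1,[0.1,0,0],[0,0,0]],[-1,[0.2,0,0],[0,0,0]],[-1,[0.2,0,0],[0,0,0]]]}}

```text
t: 20.18
ee_pos: [0.527, 0.0332, 0.1874]
tcp_rot: [0.677, -0.204, 0.677, 0.205]
ft_force: [0.1, -0.5, -3.6]
opening: 0.0202
```

```bash
python3 look.py 16
python3 - <<'E'
import cv2,numpy as np
a=cv2.imread('pics/w16.png');b=cv2.imread('pics/s16.png')
o=np.vstack([cv2.resize(a[100:320,220:420],(800,880),interpolation=cv2.INTER_CUBIC)[:, :]]);o=cv2.resize(o,(540,594))
cv2.imwrite('pics/c16.png',o)
E
```

```text
[0.52707601 0.03318925 0.18754002] [ 1.30297204e-01  1.34099260e-03 -3.44383840e+00] 0.019704199236167133
tcp in rack [  0.19037299 -55.97099412] [8.322e-01 5.544e-01 4.000e-04]
```

View pics/l16.png

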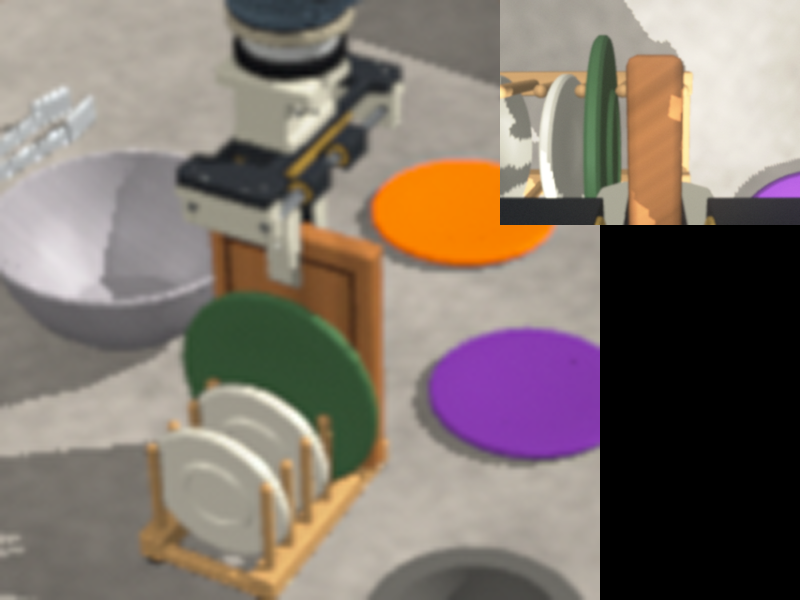

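View pics/c16.png

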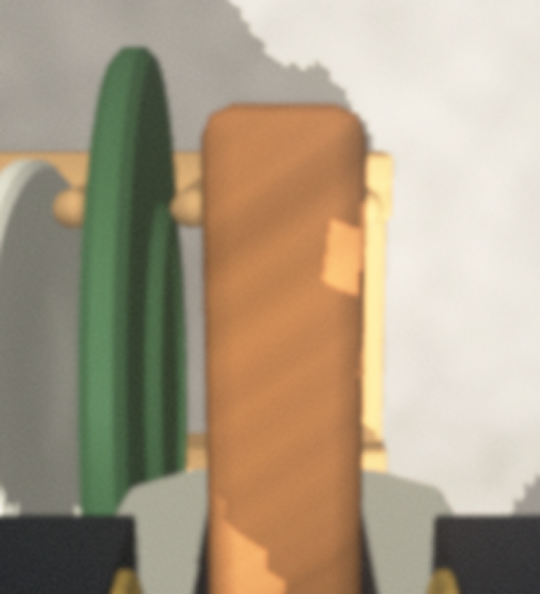

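Request:
{"name": "move_arm", "arguments": {"plan": [[-1,[0,0,0.1],[0,0,0]],[-1,[0.05,0,0.1],[0,0,0]],[-1,[0.1,0,0.1],[0,0,0]],[-1,[0.1,0,0.1],[0,0,0]]]}}

```text
t: 20.78
ee_pos: [0.5279, 0.0338, 0.1865]
tcp_rot: [0.677, -0.205, 0.677, 0.205]
ft_force: [0.2, 0.7, -4.4]
opening: 0.02
```

Request:
{"name": "move_arm", "arguments": {"plan": [[-1,[0.05,0,0],[0,0,0]],[-1,[0.1,0,0],[0,0,0]],[-1,[0.1,0,0],[0,0,0]]]}}

```text
t: 21.15
ee_pos: [0.5282, 0.0335, 0.1863]
tcp_rot: [0.677, -0.205, 0.676, 0.205]
ft_force: [-1.8, -1.8, 5.3]
opening: 0.0201
```

```bash
python3 look.py 17
python3 - <<'E'
import cv2,numpy as np
a=cv2.imread('pics/w17.png');b=cv2.imread('pics/w16.png');s=cv2.imread('pics/s17.png')
o=np.hstack([cv2.resize(x[100:320,220:400],(400,489),interpolation=cv2.INTER_CUBIC) for x in(b,a)])
cv2.imwrite('pics/c17.png',o)
cv2.imwrite('pics/c18.png',cv2.resize(s[190:265,270:345],(600,600),interpolation=cv2.INTER_CUBIC))
E
```

```text
[0.52824902 0.03352529 0.18627569] [-0.60261414 -1.89172376  5.6667434 ] 0.019794938149153413
tcp in rack [ -0.18028575 -57.13353068] [0.8321 0.5546 0.0011]
```

View pics/c17.png

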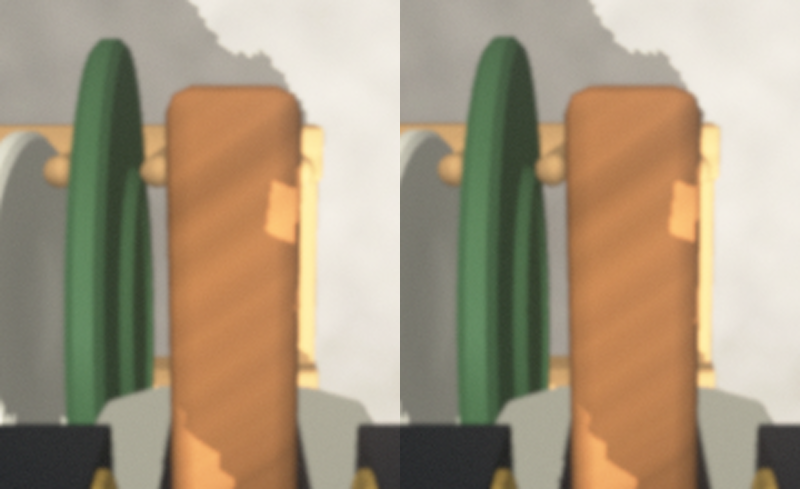

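View pics/c18.png

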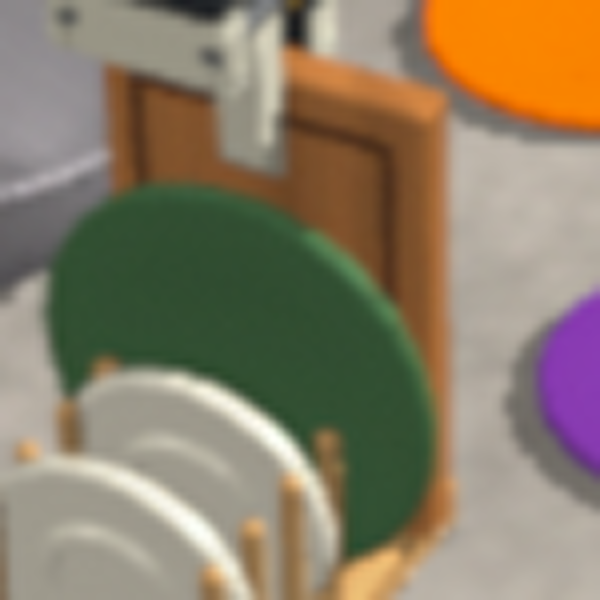

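Run:
```python
from m import *
s=load('s17')
for z in (.210,.214,.218):
  print(z,proj(s,[rk(x,y,z) for x in(-.065,.065) for y in(-.047,-.067)]).round(1).tolist())
print('plate top',proj(s,[rk(0,-.022,.176),rk(0,-.026,.176)]))
for z in (.024,.028,.032): print('bottom far',proj(s,[rk(x,y,z) for x in(-.065,.065) for y in(-.047,-.067)]).round(1).tolist())
```

```text
0.21 [[322.8, 205.9], [326.2, 202.1], [281.5, 193.6], [285.2, 190.1]]
0.214 [[322.8, 204.7], [326.2, 200.9], [281.4, 192.5], [285.1, 188.9]]
0.218 [[322.7, 203.5], [326.2, 199.7], [281.4, 191.2], [285.1, 187.7]]
plate top [[297.66911474 214.47642859]
 [298.39360461 213.71801155]]
bottom far [[323.1, 258.3], [326.3, 254.4], [284.9, 245.3], [288.3, 241.6]]
bottom far [[323.1, 257.3], [326.3, 253.3], [284.8, 244.3], [288.2, 240.6]]
bottom far [[323.1, 256.2], [326.3, 252.3], [284.7, 243.2], [288.1, 239.5]]
```

Request:
{"name": "move_arm", "arguments": {"plan": [[-0.5,[0,0,0],[0,0,0]],[-0.47,[-0.05,0,0],[0,0,0]],[-0.47,[-0.3,0,0],[0,0,0]],[-0.47,[-0.8,0,0],[0,0,0]],[-0.47,[-1.5,0,0],[0,0,0]]]}}

```text
t: 21.88
ee_pos: [0.5279, 0.0338, 0.201]
tcp_rot: [0.677, -0.205, 0.677, 0.205]
ft_force: [-0.4, -0.5, 0.0]
opening: 0.0247
```

```bash
python3 look.py 18
```

```text
[0.52831838 0.03373551 0.20152693] [0.32186861 0.45935498 0.56221285] 0.024646728120996216
tcp in rack [-4.37840176e-02 -5.73078054e+01] [0.8322 0.5545 0.0016]
```

View pics/l18.png

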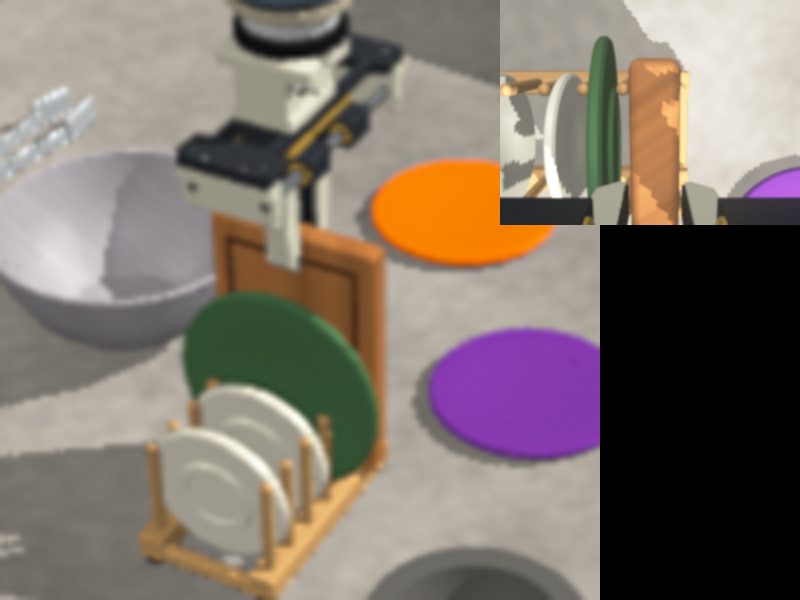

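Request:
{"name": "move_arm", "arguments": {"plan": [[-0.35,[-1.5,0,0],[0,0,0]],[-0.3,[-4,0,0],[0,0,0]],[-0.3,[-8,0,0],[0,0,0]],[-0.3,[-13,0,0],[0,0,0]],[-0.3,[-17,0,0],[0,0,0]],[-0.3,[-18,0,0],[0,0,0]]]}}

```text
t: 22.72
ee_pos: [0.5283, 0.0336, 0.3838]
tcp_rot: [0.678, -0.205, 0.675, 0.205]
ft_force: [0.7, -0.4, -0.3]
opening: 0.0326
```

```bash
python3 look.py 19
python3 - <<'E'
from m import *
from workcell import arm
t=snap(arm,'top','t19');c=load('w19');s=load('s19')
o=np.zeros((600,800,3),np.uint8)
o[:,:400]=cv2.resize(c['pixels'][80:320,220:380,::-1],(400,600),interpolation=cv2.INTER_CUBIC)
o[:,400:]=cv2.resize(s['pixels'][180:300,260:340,::-1],(400,600),interpolation=cv2.INTER_CUBIC)
cv2.imwrite('pics/c19.png',o)
E
```

```text
[0.52794148 0.03361587 0.38135896] [ 0.60501472 -0.88628893 -0.2569951 ] 0.03279954843967211
tcp in rack [  0.06560583 -56.92780669] [0.8322 0.5545 0.0015]
```

View pics/c19.png

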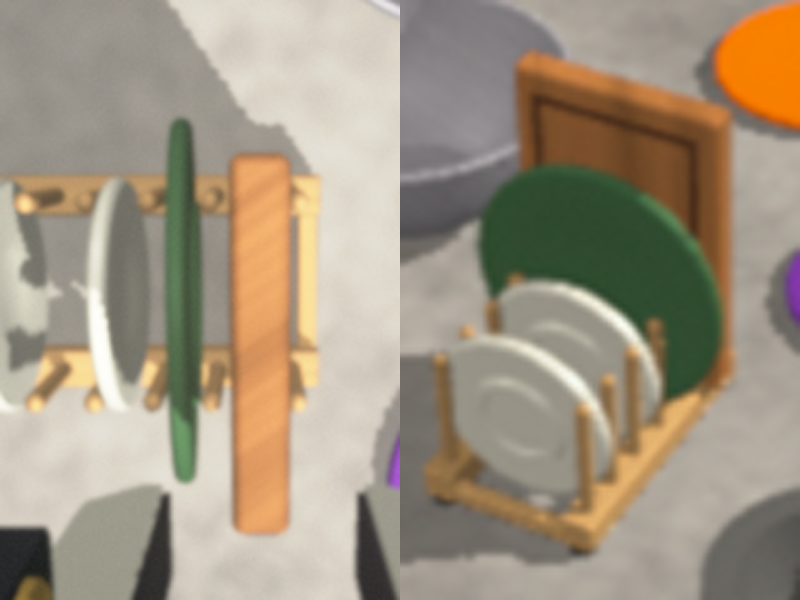

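View pics/t19.png

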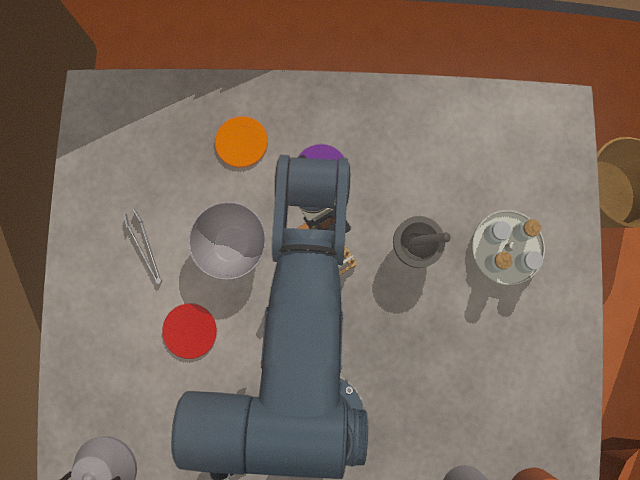

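Run:
```python
from m import *
c=load('w19');A=np.array([[np.cos(RY),np.sin(RY)],[-np.sin(RY),np.cos(RY)]])
P=lambda u,z:((A@(onz(c,[u],z)[0,:2]-RC))*1000).round(1)
f=lambda x,y:[x*.4+220,y*.4+80]
print('board top corners',[P(f(*q),.214).tolist() for q in((230,154),(290,154),(232,533),(288,533))])
print('plate ends z.096',[P(f(*q),.096).tolist() for q in((180,117),(184,482))],'rim top mid',[P(f(x,290),.176).tolist() for x in(166,203)])
s=load('s19');print('side pred top corners .214',proj(s,[rk(x,y,.214) for x in(-.065,.065) for y in(-.046,-.066)]).round(1).tolist(),'seen',[[(730-400)*.2+260,113*.2+180],[(520-400)*.2+260,65*.2+180]])
t=load('t19');pt=load('t7');import cv2
d=cv2.absdiff(load('top0')['pixels'],t['pixels']).max(2)
print('tongs diff',(d[200:295,115:170]>25).sum(),'jars',(d[205:290,468:550]>25).sum(),'bowl',(d[215:280,185:265]>25).sum())
```

```text
board top corners [[64.9, -47.2], [64.9, -66.1], [-62.3, -46.8], [-62.3, -66.2]]
plate ends z.096 [[80.1, -22.7], [-83.6, -21.4]] rim top mid [[16.7, -22.5], [16.7, -36.0]]
side pred top corners .214 [[322.6, 204.9], [326.0, 201.1], [281.3, 192.6], [285.0, 189.1]] seen [[326.0, 202.6], [284.0, 193.0]]
tongs diff 0 jars 0 bowl 758
```

```bash
python3 -c "
from workcell import arm
print(arm.close_job())"
```

```text
the job is handed in; nothing more can be done
None
```

The green plate is in the free narrow slot next to the wide one (slot_n1), and the chopping board stands on a short edge in the wide slot. I lowered both slowly until I felt light contact (under about 10 N), let go of them and moved the arm clear. The job was handed in after about 23 s.

| Last check (rack frame) | Measured | Allowed |
|---|---|---|
| Plate centre, y | about -22 mm | -30 to -12 mm |
| Plate centre, x | about -2 mm | ±20 mm |
| Board centre, y | about -56.6 mm | -66 to -42 mm |
| Board centre, x | about 1 mm | ±30 mm |

- **Board:** it looks upright. In the side view its top matched the seated height of 214 mm to within about 2 mm.
- **Plate lean:** after release its centre shifted about 3 mm towards the board, a lean of roughly 0.04 rad. The wrist pictures disagree by a few millimetres on where it ended up, but every reading is inside tolerance.
- **Tongs and jars:** no pixels changed in the top view.
- **Saucers:** they look undisturbed in their slots; I didn't measure them.
- **Bowl:** that region did change in the top view. I put this down to the plate being gone and the shadows shifting, because the rim looks to be in the same place, but I didn't re-measure it.

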